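Weigh the soap refill pieces and fill the caddy jar through the funnel

TASK

Weigh out the soap and fill the jar: set the empty weighing bowl squarely on the scale's plate and let go, press the tare key, then put every soap piece into the bowl there, and pour them from the bowl through the funnel into the jar. Afterwards put the empty bowl back on the scale, take the funnel out and stand it upright on the cork mat, and swing the caddy's keeper bar shut into its catch. Leave the other things on the dresser where they are and do not tip the jar over.

Things in the scene. Friction and masses are not known exactly. Their poses are not given: they have to be found in the camera images.
- bowl: Loose grey weighing bowl, 120 g, 92 mm wide (y), inside 84. Origin: centre of its underside. Flat floor, 4 mm thick, x -40 to +45 mm; back (x = 45) and side walls 45 mm high; towards -x a pouring lip rising 20 degrees, side walls to 37 mm. Bar handle 14 mm wide (y), z 24 to 44 mm, from the back out to x = 97 mm. To pour, lift the handle end, lip down; pieces slide out by 45 to 70 degrees of tilt.
- bowl_grip (a point): Point on the bowl's handle to grip, at (75, 0, 34) mm in the bowl's frame; same axes as the bowl.
- bowl_lip (a point): Middle of the bowl's pouring edge, at (-66, 0, 13) mm in the bowl's frame; same axes as the bowl.
- scale_plate (a point): Centre of the top of the scale's square weighing plate (150 x 150 mm, 26 mm above the dresser). The scale is fixed: white body 210 mm (x) by 170 mm (y), its x axis points from the front panel with the tare key to the back. The bowl counts as on the scale when it stands level on the plate with its origin within 55 mm of this point.
- tare_top (a point): Middle of the top of the tare key (round, 20 mm across, no lettering) on the scale's front panel, 24.5 mm above the dresser; z is up. It moves down with the key.
- tare (a joint): Travel of the tare key in m: 0 up, 0.004 fully down (takes about 4 N); springs back. Pressed from 0.003 on.
- soap1: Loose cream block of solid soap, 21 x 21 x 20 mm (z), edges rounded, 10 g. Origin: centre of its underside. Lies on the cork mat at first. May be absent.
- soap2: Loose cream block of solid soap, 21 x 21 x 20 mm (z), edges rounded, 10 g. Origin: centre of its underside. Lies on the cork mat at first. May be absent.
- soap3: Loose cream block of solid soap, 21 x 21 x 20 mm (z), edges rounded, 10 g. Origin: centre of its underside. Lies on the cork mat at first. May be absent.
- soap4: Loose cream block of solid soap, 21 x 21 x 20 mm (z), edges rounded, 10 g. Origin: centre of its underside. Lies on the cork mat at first. May be absent.
- soap5: Loose cream block of solid soap, 21 x 21 x 20 mm (z), edges rounded, 10 g. Origin: centre of its underside. Lies on the cork mat at first. May be absent.
- mat: Flat square cork mat, 180 x 180 x 4 mm, fixed to the dresser top; origin: centre of its underside. The scale and the mat may be either way round, left and right.
- jar: Loose clear round jar, 82 mm outside diameter, 74 mm inside, 110 mm tall, 350 g, standing in the caddy's bay (floor 10 mm above the dresser). Origin: centre of its underside.
- funnel: Loose white wide-neck funnel, 90 g, standing in the jar's mouth. Origin: centre of its spout's lower end. Spout 67 mm outside, 62 inside, 28 mm long; a cone above widens to 132 mm at the top, 78 mm above the origin. Lugs rest on the jar's rim; the spout reaches 28 mm into the jar. Bar handle 12 mm wide (y), z 60 to 78 mm, from x = -65 to -115 mm. Set down, it stands steadily on its spout.
- funnel_grip (a point): Point on the funnel's handle to grip, at (-94, 0, 69) mm in the funnel's frame; same axes.
- funnel_mouth (a point): Centre of the funnel's top opening, at (0, 0, 78) mm in the funnel's frame.
- jar_bay (a point): Middle of the jar bay's floor, 10 mm above the dresser. The caddy is a fixed two-bay wooden rack, 130 x 250 mm, x axis from its open front to its back panel (110 mm high); the bay is 113 mm wide (y), side panels 70 mm high; the keeper bar crosses its front. The other bay, towards -y, holds a lotion bottle (127 mm high).
- keeper_hinge (a point): Point on the upright hinge axis of the keeper bar, 80 mm above the dresser, at (-64, -60, 70) mm from jar_bay along the caddy's axes; its axes are the caddy's.
- keeper_mid (a point): Point on the keeper bar's centre line 85 mm from the hinge; its y axis points along the bar from hinge to free end. The bar is level, 10 x 10 mm, 75 to 85 mm above the dresser, 132 mm long with an 18 mm knob at the end; when shut it lies over the catch post (113 to 129 mm from the hinge, 78 mm high).
- keeper (a joint): Angle of the keeper bar in rad: 0 shut across the bay's front (bar along the caddy's +y), about 1.57 pointing straight out of the front (the caddy's -x). It stays where it is left; near the end it rides over a spring ball (a few N at the knob) and snaps home; shut means below 0.05.
- pump: Bystander: soap pump bottle, 66 mm across, 166 mm tall, origin at the centre of its foot; leave alone.
- monitor: Bystander: baby monitor parent unit, 80 mm wide, about 160 mm high with its aerial, origin at the centre of its foot; leave alone.
- train: Bystander: wooden toy engine, 100 x 50 x 66 mm, origin at the centre of its underside; leave alone.
- dish: Bystander: small white ceramic dish, 104 mm across, 26 mm high, origin at the centre of its underside; leave alone.

How it is judged:
On the way, in this order (a step that is already met when the one before it is completed fails the run):
1. the empty bowl stands level on the scale's plate and is let go (horizontal distance between bowl and scale_plate below 0.055 m and z of bowl in the frame of scale_plate between -0.004 and 0.006 m and angle between bowl's own z axis and vertical below 0.08 rad and contact force between the fingers and bowl below 0.05 N and not (x of soap1 in the frame of bowl between -0.066 and 0.045 m and y of soap1 in the frame of bowl between -0.046 and 0.046 m and z of soap1 in the frame of bowl between -0.005 and 0.075 m) and not (x of soap2 in the frame of bowl between -0.066 and 0.045 m and y of soap2 in the frame of bowl between -0.046 and 0.046 m and z of soap2 in the frame of bowl between -0.005 and 0.075 m) and not (x of soap3 in the frame of bowl between -0.066 and 0.045 m and y of soap3 in the frame of bowl between -0.046 and 0.046 m and z of soap3 in the frame of bowl between -0.005 and 0.075 m) and not (x of soap4 in the frame of bowl between -0.066 and 0.045 m and y of soap4 in the frame of bowl between -0.046 and 0.046 m and z of soap4 in the frame of bowl between -0.005 and 0.075 m) and not (x of soap5 in the frame of bowl between -0.066 and 0.045 m and y of soap5 in the frame of bowl between -0.046 and 0.046 m and z of soap5 in the frame of bowl between -0.005 and 0.075 m)), for 0.3 s.
2. the tare key is pressed with the empty bowl on the scale (horizontal distance between bowl and scale_plate below 0.055 m and z of bowl in the frame of scale_plate between -0.004 and 0.006 m and angle between bowl's own z axis and vertical below 0.08 rad and value of joint tare above 0.003 m and not (x of soap1 in the frame of bowl between -0.066 and 0.045 m and y of soap1 in the frame of bowl between -0.046 and 0.046 m and z of soap1 in the frame of bowl between -0.005 and 0.075 m) and not (x of soap2 in the frame of bowl between -0.066 and 0.045 m and y of soap2 in the frame of bowl between -0.046 and 0.046 m and z of soap2 in the frame of bowl between -0.005 and 0.075 m) and not (x of soap3 in the frame of bowl between -0.066 and 0.045 m and y of soap3 in the frame of bowl between -0.046 and 0.046 m and z of soap3 in the frame of bowl between -0.005 and 0.075 m) and not (x of soap4 in the frame of bowl between -0.066 and 0.045 m and y of soap4 in the frame of bowl between -0.046 and 0.046 m and z of soap4 in the frame of bowl between -0.005 and 0.075 m) and not (x of soap5 in the frame of bowl between -0.066 and 0.045 m and y of soap5 in the frame of bowl between -0.046 and 0.046 m and z of soap5 in the frame of bowl between -0.005 and 0.075 m)), for 0.05 s.
3. every soap piece lies in the bowl on the scale, let go (horizontal distance between bowl and scale_plate below 0.055 m and z of bowl in the frame of scale_plate between -0.004 and 0.006 m and angle between bowl's own z axis and vertical below 0.08 rad and contact force between the fingers and bowl below 0.05 N and x of soap1 in the frame of bowl between -0.066 and 0.045 m and y of soap1 in the frame of bowl between -0.046 and 0.046 m and z of soap1 in the frame of bowl between -0.005 and 0.075 m and contact force between the fingers and soap1 below 0.05 N and x of soap2 in the frame of bowl between -0.066 and 0.045 m and y of soap2 in the frame of bowl between -0.046 and 0.046 m and z of soap2 in the frame of bowl between -0.005 and 0.075 m and contact force between the fingers and soap2 below 0.05 N and x of soap3 in the frame of bowl between -0.066 and 0.045 m and y of soap3 in the frame of bowl between -0.046 and 0.046 m and z of soap3 in the frame of bowl between -0.005 and 0.075 m and contact force between the fingers and soap3 below 0.05 N and x of soap4 in the frame of bowl between -0.066 and 0.045 m and y of soap4 in the frame of bowl between -0.046 and 0.046 m and z of soap4 in the frame of bowl between -0.005 and 0.075 m and contact force between the fingers and soap4 below 0.05 N and x of soap5 in the frame of bowl between -0.066 and 0.045 m and y of soap5 in the frame of bowl between -0.046 and 0.046 m and z of soap5 in the frame of bowl between -0.005 and 0.075 m and contact force between the fingers and soap5 below 0.05 N), for 0.3 s.
4. the bowl's lip is over the funnel in the jar and the bowl is tipped to pour (horizontal distance between bowl_lip and funnel_mouth below 0.066 m and z of bowl_lip in the frame of funnel_mouth between -0.02 and 0.1 m and horizontal distance between funnel and jar below 0.012 m and angle between bowl's own z axis and vertical above 0.35 rad), for 0.05 s.
5. every soap piece is in the jar (horizontal distance between each of soap1, soap2, soap3, soap4, soap5 and jar below 0.039 m and z of soap1 in the frame of jar between -0.002 and 0.1 m and z of soap2 in the frame of jar between -0.002 and 0.1 m and z of soap3 in the frame of jar between -0.002 and 0.1 m and z of soap4 in the frame of jar between -0.002 and 0.1 m and z of soap5 in the frame of jar between -0.002 and 0.1 m), for 0.3 s.
At the end, for the whole second after the job is handed in: All soap is in the jar below its rim; jar upright in its bay; empty bowl level on the scale (origin within 55 mm of the plate's centre); funnel upright on the cork mat (axis within 80 mm of its centre); keeper bar shut (below 0.05 rad); all at rest and let go (all of step 5 and horizontal distance between bowl and scale_plate below 0.055 m and z of bowl in the frame of scale_plate between -0.004 and 0.006 m and angle between bowl's own z axis and vertical below 0.08 rad and linear speed of each of bowl, funnel below 0.02 m/s and horizontal distance between funnel and mat below 0.08 m and z of funnel in the frame of mat between 0 and 0.01 m and angle between each of funnel, jar's own z axis and vertical below 0.1 rad and value of joint keeper below 0.05 rad and horizontal distance between jar and jar_bay below 0.035 m); the robot touches nothing.
It fails at once if a bystander is pushed more than 30 mm from its place (distance of any of pump, monitor, train, dish from where it was at the start of the episode above 0.03 m).
It fails at once if the jar is tipped (angle between jar's own z axis and vertical above 0.4 rad).
Of soap1, soap2, soap3, soap4, soap5 only 3 to 5 are there at a start; the rules pass over those that are not, and their reading is None.
At some moment in a run one of soap1, soap2, soap3, soap4, soap5, bowl may be knocked a few centimetres aside while the robot is not near it.
It also fails if it takes over 210 s, if anything falls off the work surface, if the arm or the gripper's body presses on something with over 40 N, if the wrist force passes 120 N, or if a joint passes its speed limit or range.

ROBOT

A 6-joint arm with a two-finger parallel gripper is mounted at the origin on the work surface. World frame = base frame: x ahead of the robot, y to its left, z up, the work surface at z = 0. Lengths are in m, angles in rad, forces in N, time in s.
With the tool pointing down it reaches from about 0.375 to 0.975 m from the base axis. Payload 3.8 kg.
Tool frame: the origin (TCP) lies midway between the tips of the shut fingers; the grasp point (between the pads) lies 19 mm behind it; z points along the fingers, y is the line along which they close (so a half turn about z gives the same grasp; the last joint's range is limited). The gripper opens to 85 mm and grips with 20 to 120 N. Pads are 22 mm wide; open, the fingers measure 114 mm over their backs; the gripper's body (76 mm by 85 mm) begins 54 mm behind the grasp point. The pads swing forward as they close: fully open they stand 13 mm farther back than shut.
Start: joints at [1.175, 0.264, 1.604, -0, 1.274, -0.037], TCP at [0.237, 0.632, 0.231] pointing down, gripper open.
Joint ranges: [-2.63, 2.63], [-0.94, 2.18], [0.31, 2.57], [-1.31, 4.45], [0, 2.66], [-2.55, 2.55]. Speed limits (rad/s): [2.57, 2.57, 3.14, 3.14, 3.14, 3.14].

INTERFACE

Orientations are given as a rotation vector (axis times angle).
In Python, from workcell import bot gives the robot as it stands.
- The arm moves only by the tool step_arm, never from a script. Its argument "motion" is a list of rows, each a list of 5 numbers: the finger opening in cm, from 0 to 8.54, then the shift along the tool's x, y, z in cm, then the turn about the tool's z in degrees. In form: [[claw, dx, dy, dz, twist], ...]. A call has 1 to 20 rows; each row is the pose to reach, as a shift and turn from the pose commanded when the call began, along the tool's axes at that moment; what a row does not reach only later rows make up. A row lasts 1/10 s, in which the tool goes at most 50 mm and 8.59 degrees, less where a joint would pass 70% of its speed; a pose out of reach is approached as far as the arm can. A call with a gripper value outside its range is refused whole. The fingers move at their own pace and stop on an object; "force" is the grip in N (left out, the last holds). Time passes only in rows, so rows that repeat a pose let the fingers close. It gives the time, the measured TCP pose, the force, the opening and the grip force at its end, in the units of the state.
- bot.read_state(): the state, without advancing time (a new reading comes with each control period).
- bot.read_camera(name): name is "scene" or "top" or "wrist"; returns (picture, depth): 384x512x3 uint8, red, green, blue; 384x512 float32, m along the optical axis (not along the pixel's ray), 0 where there is no reading.
- bot.calibration(name): a dict with "mtx" (3x3 intrinsics, pixels), "origin" and "orientation" of the camera in the world; the wrist camera has in their place "T_tool_cam" (4x4, takes a point from camera to tool coordinates, whose origin is the TCP and whose axes are the flange's). Camera axes: x right, y up, looking along -z (the intrinsics and any distortion apply to the point x, -y, -z); pixel columns grow to the right and rows downward; lengths in m; the calibration is good to about 2 mm. A picture is of the moment at which its call begins: read the wrist's pose just before it. calibration takes no time and is no camera call.
- bot.finish_job(): hands the job in; it is judged then, once.
The state is a dict: "time": time; "q": joint angles; "joint_vel": joint speeds; "joint_torque": joint torques, N m; "tool_pos": TCP position; "tcp_rot": TCP orientation; "wrist_force": force on the tool from outside, world axes, zero at the start; "torque": the same for the moment, N m; "width": opening from 0.0 (shut) to 1.0 (fully open); "grip_force": force on a finger pad.
Only numpy, scipy, OpenCV 4.12 (cv2) and the standard library are available. Lean on these libraries where they do the work, as an engineer would, in place of code of your own. Each camera call takes 0.05 s, during which the arm holds its last target. There are 200 camera calls.

## Working session

There is one attempt and no reset: what is moved stays moved. The work goes in short steps, Python scripts to look and compute and a tool call to move; the robot and the scene stay as the last step left them, time stands still between calls to the robot, and variables do not carry over. Pictures are saved under pics/ and viewed, at most 14 in all, crops included, and the job is handed in when it is done.

Besides the shell and the picture viewer there is one more tool, called by a JSON object that holds its "name" and its "arguments". step_arm: Moves the arm, as the interface text tells. Its arguments: {"type":"object","properties":{"motion":{"type":"array","items":{"type":"array","items":{"type":"number"}}},"force":{"type":"number"}},"required":["motion"]}

```bash
ls; mkdir -p pics; cat > h.py <<'E'
import numpy as np, cv2
from scipy.spatial.transform import Rotation as R
from workcell import bot
def snap(name, fn):
    s=bot.read_state(); im,d=bot.read_camera(name); c=bot.calibration(name)
    if name=='wrist':
        T=np.eye(4); T[:3,:3]=R.from_rotvec(s['tcp_rot']).as_matrix(); T[:3,3]=s['tool_pos']
        M=T@np.array(c['T_tool_cam'])
    else:
        M=np.eye(4); o=np.array(c['orientation']); M[:3,:3]=o if o.shape==(3,3) else R.from_rotvec(o).as_matrix(); M[:3,3]=c['origin']
    K=np.array(c['mtx']); v,u=np.mgrid[:384,:512]
    P=np.stack([(u-K[0,2])/K[0,0]*d,-(v-K[1,2])/K[1,1]*d,-d],-1)@M[:3,:3].T+M[:3,3]
    P[d==0]=np.nan
    cv2.imwrite('pics/'+fn+'.png',cv2.resize(im[:,:,::-1],(800,600),interpolation=cv2.INTER_CUBIC))
    np.savez('/tmp/'+fn,im=im,P=P,K=K,M=M)
    return im,P
E
python3 - <<'E'
from h import *
for n in ('scene','top'):
    snap(n,n+'0'); c=bot.calibration(n); print(c)
print(bot.read_state())
E
```

```text
pics
{'mtx': array([[409.78284775,   0.        , 255.01309985],
       [  0.        , 409.78284775, 188.04392378],
       [  0.        ,   0.        ,   1.        ]]), 'origin': array([0.9020195 , 0.52802569, 0.9355297 ]), 'orientation': array([0.24374771, 0.79388581, 2.4014512 ])}
{'mtx': array([[476.05578941,   0.        , 270.28370239],
       [  0.        , 476.05578941, 195.38298748],
       [  0.        ,   0.        ,   1.        ]]), 'origin': array([0.37628671, 0.051796  , 1.2761048 ]), 'orientation': array([ 0.13169667, -0.13089175, -1.57720215])}
{'time': 0.1, 'q': array([ 1.17513326e+00,  2.64703468e-01,  1.60524746e+00, -8.89667546e-06,
        1.27369531e+00, -3.69067396e-02]), 'joint_vel': array([-2.38465051e-05, -2.84308063e-03,  7.10072687e-04, -5.38122148e-04,
       -1.86503234e-04, -4.39997623e-04]), 'joint_torque': array([ 1.50121959e-03, -5.16695702e+01, -3.68595028e+01,  1.21735711e-04,
        6.13667376e-03,  4.80042638e-05]), 'tool_pos': array([0.23675229, 0.63141006, 0.23006382]), 'tcp_rot': array([-0.56043443, -3.09075898,  0.00315303]), 'wrist_force': array([ 0.92822051,  0.93136593, -1.02038147]), 'torque': array([-0.01062737,  0.00416603,  0.0137074 ]), 'grip_force': 0.0, 'width': 1.0027671170543113}
```

View pics/top0.png

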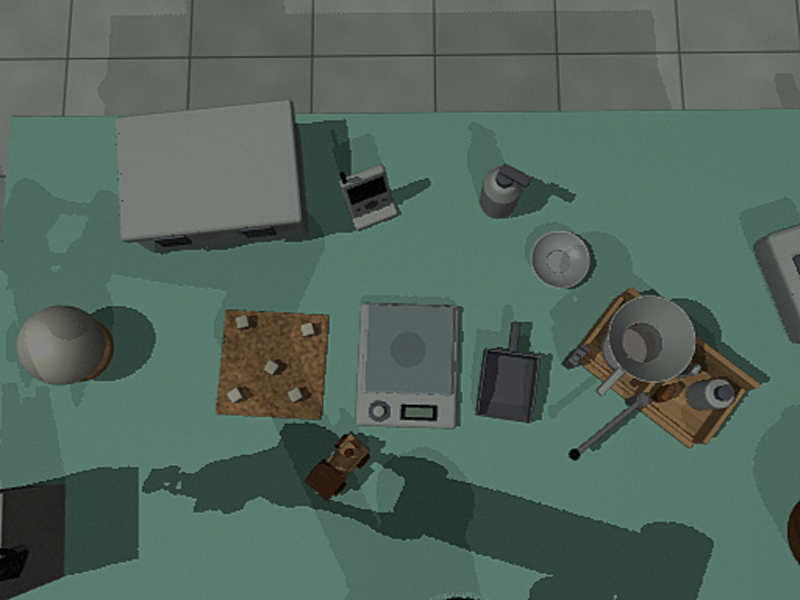

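View pics/scene0.png

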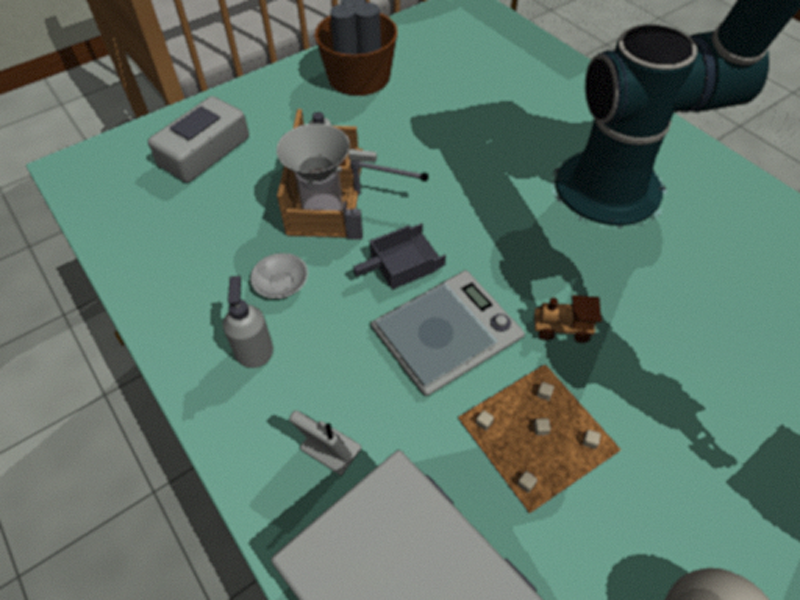

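The top view (800x600) shows five soaps on the mat at about (242,322), (307,328), (273,367), (235,395) and (296,395). The scale is at (408,350) with the tare key at (379,410), and the bowl is at (508,380) with its handle up towards (515,335). The funnel is at (651,338) with its handle at (612,382). The keeper runs from (643,401) to its knob at (575,454).

```bash
cat >> h.py <<'E'
def rect(P,box,z0,z1,extra=None):
    u0,v0,u1,v1=[int(b*.64) for b in box]
    Q=P[v0:v1,u0:u1]; m=(Q[...,2]>z0)&(Q[...,2]<z1)
    if extra is not None: m&=extra[v0:v1,u0:u1]
    m=cv2.morphologyEx(m.astype(np.uint8),cv2.MORPH_OPEN,np.ones((2,2),np.uint8))
    n,l,st,_=cv2.connectedComponentsWithStats(m); 
    k=1+np.argmax(st[1:,4]); q=Q[l==k]
    r=cv2.minAreaRect((q[:,:2]*1000).astype(np.float32))
    return np.round(r[0],1),np.round(r[1],1),round(r[2],1),int(st[k,4]),np.round(np.median(q[:,2])*1000,1)
E
python3 - <<'E'
from h import *
np.set_printoptions(precision=4,suppress=True)
d=np.load('/tmp/top0.npz');P=d['P']
for n,(u,v) in dict(s1=(242,322),s2=(307,328),s3=(273,367),s4=(235,395),s5=(296,395)).items():
    print(n,rect(P,(u-18,v-18,u+18,v+18),.017,.03))
print('mat',rect(P,(205,300,340,430),.001,.03))
print('plate',rect(P,(350,290,468,410),.0235,.03))
print('scale',rect(P,(345,290,470,440),.012,.03))
print('bowl',rect(P,(465,310,550,430),.02,.06)); print('handle',rect(P,(505,318,530,347),.035,.06))
print('fun',rect(P,(560,280,710,410),.155,.21)); print('funh',rect(P,(590,360,625,400),.14,.19));
for n,(u,v) in dict(tare=(379,410),tabletest=(450,480),lotion=(715,390),hinge=(643,401),mid=(610,428),knob=(575,454),post=(577,355),handtip=(515,326),hroot=(514,347),fh1=(603,389),fh2=(618,375), floor=(508,380),lipL=(479,413),lipR=(532,420),jfloor=(638,342),caddyfl=(672,420)).items():
    print(n,P[int(v*.64),int(u*.64)])
E
```

```text
s1 (array([561. , 357.2]), array([19. , 19.4]), 11.8, 61, np.float64(nan))
s2 (array([548.2, 246. ]), array([17.4, 18.5]), 16.2, 60, np.float64(nan))
s3 (array([483.6, 306.6]), array([16.9, 19.4]), 58.2, 60, np.float64(nan))
s4 (array([437.1, 366. ]), array([19.1, 20.3]), 32.5, 66, np.float64(nan))
s5 (array([437. , 264.3]), array([17.9, 17.3]), 32.6, 59, np.float64(nan))
mat (array([494.3, 309.4]), array([174.6, 178.1]), 83.1, 3511, np.float64(nan))
plate (array([511.1,  73.8]), array([135.2, 159.3]), 81.5, 1808, np.float64(nan))
scale (array([486.9,  74.2]), array([164. , 204.2]), 86.4, 4736, np.float64(nan))
bowl (array([nan, nan]), array([0., 0.]), 0.0, 304, np.float64(nan))
handle (array([ 538.6, -102.4]), array([12.4, 48.6]), 64.7, 85, np.float64(nan))
fun (array([ 518.5, -301.1]), array([104.4, 239.9]), 21.9, 898, np.float64(nan))
funh (array([ 448.7, -248.7]), array([48.6, 77.5]), 56.1, 152, np.float64(167.9))
tare [0.4119 0.1266 0.029 ]
tabletest [ 0.2947  0.008  -0.0029]
lotion [ 0.4357 -0.4033  0.107 ]
hinge [ 0.4205 -0.2948  0.0905]
mid [ 0.3796 -0.2432  0.0809]
knob [ 0.339  -0.1863  0.0836]
post [ 0.4951 -0.1977  0.0739]
handtip [ 0.5495 -0.1022  0.0396]
hroot [ 0.5123 -0.0981  0.0432]
fh1 [ 0.4367 -0.2132  0.1674]
fh2 [ 0.4549 -0.2373  0.1677]
floor [ 0.4602 -0.0926  0.0089]
lipL [ 0.4049 -0.0391  0.0334]
lipR [ 0.3938 -0.1268  0.0319]
jfloor [ 0.5238 -0.3148  0.0152]
caddyfl [ 0.3917 -0.3675  0.0069]
```

```bash
cat >> h.py <<'E'
def go(x,y,z,h=None,s=None):
    """shift for TCP to world mm x,y,z and tool-x heading h deg"""
    s=s or bot.read_state(); r=R.from_rotvec(s['tcp_rot']).as_matrix()
    d=r.T@(np.array([x,y,z])/10-np.array(s['tool_pos'])*100)
    h0=np.degrees(np.arctan2(r[1,0],r[0,0])); t=0 if h is None else (h0-h+180)%360-180
    q1=np.degrees(np.arctan2(y,x)); 
    print('move',np.round(d,2),'twist',round(t,1),'h0',round(h0,1),'q6~',None if h is None else (q1-h+90+180)%360-180, 'zaxis',np.round(r[:,2],3))
E
python3 - <<'E'
from h import *
go(500,-100,260,-6); print(bot.calibration('wrist'))
E
```

```text
move [-50.33 -59.25  -2.88] twist 165.4 h0 159.4 q6~ 84.69006752597977 zaxis [-0.001 -0.002 -1.   ]
{'mtx': array([[269.66691354,   0.        , 256.23924134],
       [  0.        , 269.66691354, 190.02369664],
       [  0.        ,   0.        ,   1.        ]]), 'T_tool_cam': array([[ 1.57848631e-04,  9.63255311e-01,  2.68587382e-01,
         6.77455395e-02],
       [ 9.99999929e-01, -5.98705677e-05, -3.72980951e-04,
        -3.48998008e-04],
       [-3.43195403e-04,  2.68587421e-01, -9.63255251e-01,
        -1.43428246e-01],
       [ 0.00000000e+00,  0.00000000e+00,  0.00000000e+00,
         1.00000000e+00]])}
```

{"name": "step_arm", "arguments": {"motion": [[8.5,-50.3,-59.3,-2.9,165],[8.5,-50.3,-59.3,-2.9,165],[8.5,-50.3,-59.3,-2.9,165],[8.5,-50.3,-59.3,-2.9,165],[8.5,-50.3,-59.3,-2.9,165],[8.5,-50.3,-59.3,-2.9,165],[8.5,-50.3,-59.3,-2.9,165],[8.5,-50.3,-59.3,-2.9,165],[8.5,-50.3,-59.3,-2.9,165],[8.5,-50.3,-59.3,-2.9,165],[8.5,-50.3,-59.3,-2.9,165],[8.5,-50.3,-59.3,-2.9,165],[8.5,-50.3,-59.3,-2.9,165],[8.5,-50.3,-59.3,-2.9,165],[8.5,-50.3,-59.3,-2.9,165],[8.5,-50.3,-59.3,-2.9,165],[8.5,-50.3,-59.3,-2.9,165],[8.5,-50.3,-59.3,-2.9,165],[8.5,-50.3,-59.3,-2.9,165],[8.5,-50.3,-59.3,-2.9,165]]}}

```text
time: 2.1
tool_pos: [0.4994, -0.1, 0.2597]
tcp_rot: [-3.137, 0.156, 0.002]
wrist_force: [-0.4, -0.5, 1.0]
width: 0.99
grip_force: 0.0
```

```bash
python3 - <<'E'
from h import *
snap('wrist','w1'); go(500,-100,260,-6); s=bot.read_state(); print(s['q'],s['tool_pos'])
E
```

```text
move [ 0.06  0.01 -0.02] twist 0.4 h0 -5.6 q6~ 84.69006752597977 zaxis [-0.001  0.    -1.   ]
[-2.46250815e-01 -6.94572374e-02  1.91518695e+00  9.50305941e-06
  1.29676071e+00  1.42192008e+00] [ 0.49943412 -0.09985601  0.25980462]
```

View pics/w1.png

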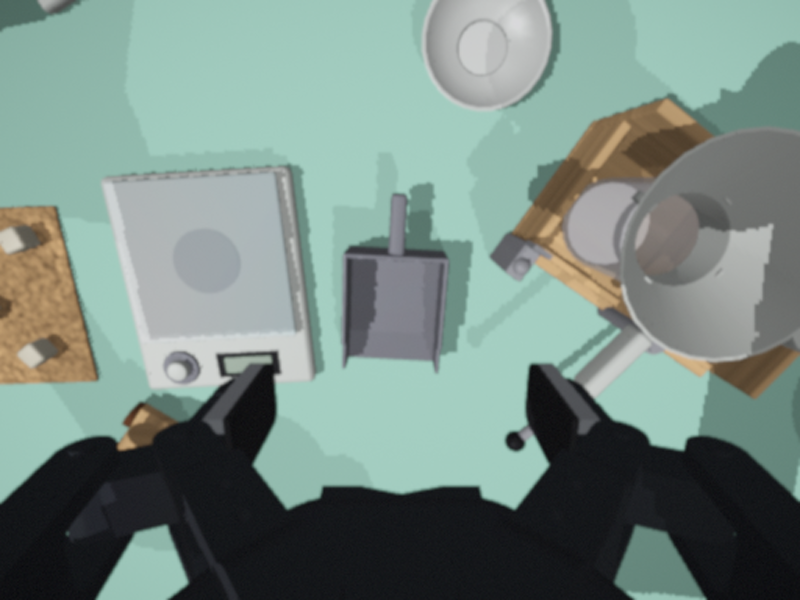

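The wrist view shows the bowl's handle from (399,195) to (396,253), its back wall from (345,249) to (447,256), the plate's corners at (108,180), (275,172), (297,330) and (150,338), and the tare key at (181,367).

```bash
cat >> h.py <<'E'
def px(fn,u,v,z):
    """view pixel (800x600) -> world mm on plane z mm"""
    d=np.load('/tmp/'+fn+'.npz');K,M=d['K'],d['M']
    r=M[:3,:3]@np.array([(u*.64-K[0,2])/K[0,0],-(v*.64-K[1,2])/K[1,1],-1]); o=M[:3,3]*1000
    return np.round((o+r*(z-o[2])/r[2])[:2],1)
E
python3 - <<'E'
from h import *
for n,u,v,z in [('tip',399,195,44),('root',396,253,44),('wl',345,249,45),('wr',447,256,45),('lipl',343,366,37),('lipr',438,368,37),('tare',181,367,24.5),('pA',108,180,26),('pB',275,172,26),('pC',297,330,26),('pD',150,338,26)]:
    print(n,px('w1',u,v,z))
for n,u,v,z in [('tip',515,322,44),('root',514,347,44),('tare',379,410,24.5),('pA',366,305,26),('pB',456,307,26),('pC',456,395,26),('pD',364,393,26)]:
    print('top',n,px('top0',u,v,z))
E
```

```text
tip [ 554.8 -104.6]
root [506.8 -97.2]
wl [514.7 -54.2]
wr [ 500.  -140.6]
lipl [403.3 -36.2]
lipr [ 392.4 -125.4]
tare [412.3 124.1]
pA [591.5 144. ]
pB [ 5.838e+02 -5.000e-01]
pC [439.6   4.4]
pD [445.5 145.5]
top tip [ 553.9 -103.4]
top root [ 512.  -100.5]
top tare [411.  125.4]
top pA [588.5 147.3]
top pB [583.4  -6. ]
top pC [434.4  -3.3]
top pD [439.3 150.3]
```

```bash
python3 - <<'E'
from h import *
go(533,-100.4,15,-9.3)
E
```

```text
move [ 3.37 -0.27 24.48] twist 3.7 h0 -5.6 q6~ 88.63232353629462 zaxis [-0.001  0.    -1.   ]
```

{"name": "step_arm", "arguments": {"motion": [[5,3.4,-0.3,10,3.7],[5,3.4,-0.3,10,3.7],[5,3.4,-0.3,18,3.7],[5,3.4,-0.3,18,3.7],[5,3.4,-0.3,22,3.7],[5,3.4,-0.3,24.3,3.7],[5,3.4,-0.3,24.3,3.7],[0,3.4,-0.3,24.3,3.7],[0,3.4,-0.3,24.3,3.7],[0,3.4,-0.3,24.3,3.7],[0,3.4,-0.3,24.3,3.7],[0,3.4,-0.3,24.3,3.7],[0,3.4,-0.3,24.3,3.7]], "force": 90}}

```text
time: 3.45
tool_pos: [0.536, -0.1007, 0.0196]
tcp_rot: [3.131, -0.253, 0.007]
wrist_force: [0.3, 0.1, 6.2]
width: 0.148
grip_force: 88.9
```

```bash
python3 - <<'E'
from h import *
s=bot.read_state(); print(s['width'],s['grip_force'],s['tool_pos'])
go(585,70,120,-1.5);go(585,70,44,-1.5)
E
```

```text
0.14812858395443343 88.86093378067017 [ 0.53597544 -0.10065321  0.01964209]
move [  2.14 -17.63 -10.03] twist -7.7 h0 -9.2 q6~ 98.32346239903353 zaxis [ 0.004 -0.001 -1.   ]
move [  2.11 -17.63  -2.43] twist -7.7 h0 -9.2 q6~ 98.32346239903353 zaxis [ 0.004 -0.001 -1.   ]
```

{"name": "step_arm", "arguments": {"motion": [[0,0,0,-4,0],[0,0,0,-8,0],[0,0,0,-10,0],[0,2.3,-8,-10,-7.7],[0,2.3,-14,-10,-7.7],[0,2.3,-17.6,-10,-7.7],[0,2.3,-17.6,-10,-7.7],[0,2.3,-17.6,-10,-7.7],[0,2.3,-17.6,-10,-7.7]]}}

```text
time: 4.35
tool_pos: [0.5847, 0.0703, 0.1174]
tcp_rot: [3.141, -0.039, 0.0]
wrist_force: [-0.4, -0.3, -0.3]
width: 0.145
grip_force: 88.3
```

```bash
python3 - <<'E'
from h import *
s=bot.read_state(); print(s['width'],s['grip_force'],s['tool_pos'],s['wrist_force'],s['torque'])
snap('scene','sc1'); snap('wrist','w2');go(587,71,47,-1.5)
a=np.hstack([cv2.imread('pics/sc1.png')[100:450,250:600],cv2.resize(cv2.imread('pics/w2.png'),(466,350))]);cv2.imwrite('pics/c1.png',cv2.resize(a,(800,343)))
E
```

```text
0.14494779108397782 88.29592108726501 [0.58473232 0.0703118  0.11739364] [-0.41611177 -0.28114067 -0.32157689] [-0.04391661 -0.03532073  0.03431118]
move [ 0.25 -0.21  7.02] twist -0.1 h0 -1.6 q6~ 98.39665174932816 zaxis [-0. -0. -1.]
```

View pics/c1.png

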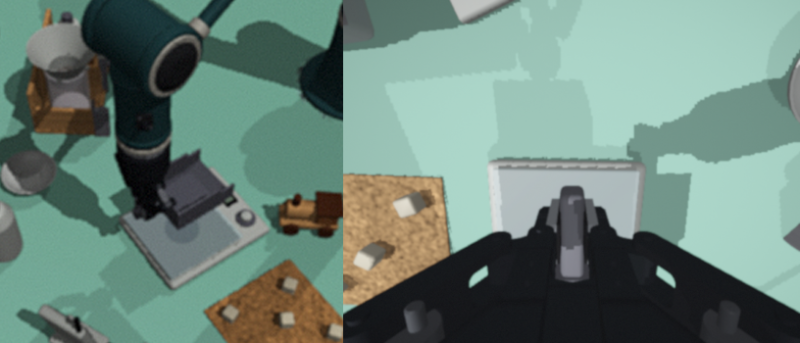

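The bowl is held level in the gripper above the plate. Lowering it now.

{"name": "step_arm", "arguments": {"motion": [[0,0.2,-0.2,3,0],[0,0.2,-0.2,5.5,0],[0,0.2,-0.2,7.0,0],[0,0.2,-0.2,7.2,0],[0,0.2,-0.2,7.2,0],[0,0.2,-0.2,7.2,0],[3,0.2,-0.2,7.2,0],[4,0.2,-0.2,7.2,0],[4,0.2,-0.2,7.2,0]]}}

```text
time: 5.35
tool_pos: [0.5873, 0.0718, 0.0457]
tcp_rot: [-3.141, 0.043, -0.001]
wrist_force: [-0.4, 0.2, 0.7]
width: 0.47
grip_force: 0.0
```

{"name": "step_arm", "arguments": {"motion": [[5,0,0,-4,0],[5,0,0,-8,0],[4,0,0,-13,0],[0,0,0,-16,0],[0,0,0,-16,0],[0,-6,0,-16,0],[0,-11,0,-16,0]]}}

```text
time: 6.05
tool_pos: [0.486, 0.0745, 0.2038]
tcp_rot: [3.141, -0.043, -0.004]
wrist_force: [-1.4, 0.6, 0.8]
width: 0.002
grip_force: 0.0
```

```bash
python3 - <<'E'
from h import *
snap('wrist','w3'); go(412,124.5,60); go(412,124.5,24)
E
```

```text
move [-6.16 -4.87 14.12] twist 0 h0 -1.5 q6~ None zaxis [-0.016 -0.001 -1.   ]
move [-6.11 -4.87 17.71] twist 0 h0 -1.5 q6~ None zaxis [-0.016 -0.001 -1.   ]
```

View pics/w3.png

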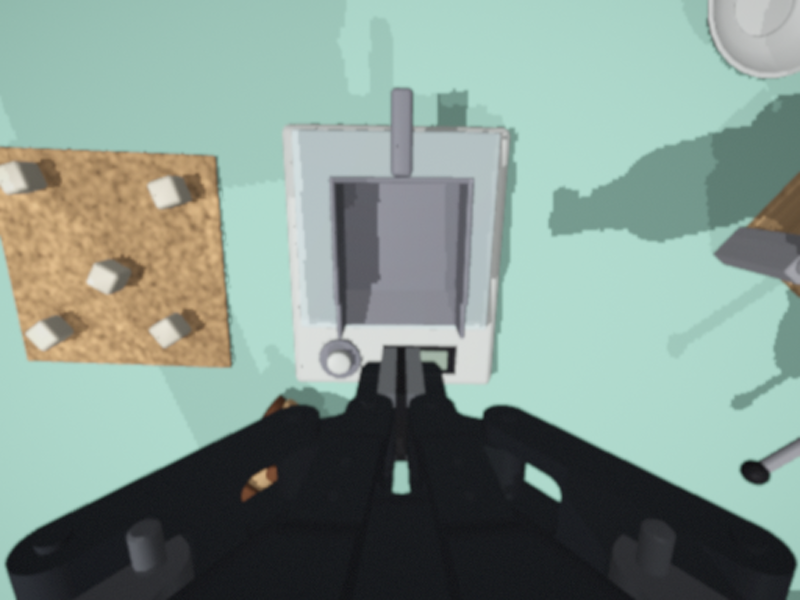

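The bowl stands square on the plate, with the handle at (400,130) and the lip at (400,325). The tare key is at (340,360).

```bash
python3 - <<'E'
from h import *
print(px('w3',340,361,24.5),px('top0',338,467,50),'bowl wall',px('w3',332,180,71),px('w3',473,180,71),'tip',px('w3',401,90,70)); p=px('w3',340,361,24.5);p=(p+[412,124.5])/2
go(*p,40,-1.5)
for b in [(0,160,50,200),(145,170,195,215),(85,255,135,300),(22,310,80,355),(145,308,195,350)]:
    print(rect(np.load('/tmp/w3.npz')['P'],b,.018,.03))
E
```

```text
[409.9 126.4] [319.9 190.1] bowl wall [554.6 115.4] [552.2  26.4] tip [605.5  70.5]
move [-6.24 -4.96 16.12] twist -0.0 h0 -1.5 q6~ 108.47576796868782 zaxis [-0.016 -0.001 -1.   ]
(array([nan, nan]), array([0., 0.]), 0.0, 388, np.float64(nan))
(array([547. , 252.4]), array([19.9, 30.1]), 14.2, 362, np.float64(nan))
(array([480.3, 314.5]), array([17.9, 36.2]), 41.8, 325, np.float64(nan))
(array([432.3, 375.7]), array([18.7, 40.8]), 33.9, 306, np.float64(nan))
(array([429.8, 266.2]), array([15.1, 38.1]), 59.4, 284, np.float64(nan))
```

{"name": "step_arm", "arguments": {"motion": [[0,-6.2,-5,8,0],[0,-6.2,-5,14,0],[0,-6.2,-5,14,0],[0,-6.2,-5,14,0]]}}

```text
time: 6.5
tool_pos: [0.4196, 0.1256, 0.0597]
tcp_rot: [3.139, -0.04, -0.018]
wrist_force: [-1.0, -0.6, -0.5]
width: 0.001
grip_force: 0.0
```

```bash
python3 - <<'E'
from h import *
go(411,125.5,19,-1.5);print(bot.read_state()['tool_pos'])
E
```

```text
move [-0.81  0.03  4.08] twist 0.0 h0 -1.5 q6~ 108.48019754868142 zaxis [-0.011 -0.002 -1.   ]
[0.41956665 0.12564833 0.05973534]
```

{"name": "step_arm", "arguments": {"motion": [[0,-0.4,0,0.5,0],[0,-0.4,0,0.5,0],[0,-0.4,0,0.5,0],[0,-0.4,0,0.5,0]]}}

```text
time: 6.9
tool_pos: [0.4251, 0.1264, 0.0625]
tcp_rot: [-3.14, 0.044, -0.007]
wrist_force: [-0.1, -0.2, 0.5]
width: -0.001
grip_force: 0.0
```

```bash
python3 - <<'E'
from h import *
go(411,125.5,18.5,-1.5);print(bot.read_state()['tool_pos'])
E
```

```text
move [-1.43  0.14  4.39] twist -0.1 h0 -1.6 q6~ 108.48019754868142 zaxis [ 0.004  0.001 -1.   ]
[0.42513022 0.12642538 0.06248525]
```

{"name": "step_arm", "arguments": {"motion": [[0,0,0,0,0],[0,0,0,0,0],[0,0,0,0,0]]}}

```text
time: 7.2
tool_pos: [0.4228, 0.1262, 0.0607]
tcp_rot: [-3.141, 0.043, -0.001]
wrist_force: [0.0, 0.2, -0.5]
width: 0.002
grip_force: 0.0
```

```bash
python3 - <<'E'
from h import *
go(411,125.5,18.5,-1.5);print(bot.read_state()['tool_pos'])
E
```

```text
move [-1.18  0.11  4.22] twist -0.1 h0 -1.6 q6~ 108.48019754868142 zaxis [ 0.001  0.    -1.   ]
[0.42283496 0.12623279 0.06071705]
```

{"name": "step_arm", "arguments": {"motion": [[0,-1.2,0.1,2.5,0],[0,-1.2,0.1,2.5,0],[0,-1.2,0.1,2.5,0],[0,-1.2,0.1,3.6,0],[0,-1.2,0.1,4.2,0],[0,-1.2,0.1,4.4,0],[0,-1.2,0.1,4.4,0],[0,-1.2,0.1,4.4,0]]}}

```text
time: 8.0
tool_pos: [0.4133, 0.1263, 0.0232]
tcp_rot: [-3.141, 0.042, -0.002]
wrist_force: [-20.8, -5.6, 63.5]
width: 0.001
grip_force: 31.2
```

{"name": "step_arm", "arguments": {"motion": [[0,0,0,-1,0],[0,0,0,-4,0],[0,4,0,-8,0],[0,7,0,-10,0],[0,7,0,-10,0],[0,7,0,-10,0],[0,7,0,-10,0],[0,7,0,-10,0]]}}

```text
time: 8.8
tool_pos: [0.4782, 0.1234, 0.1145]
tcp_rot: [3.141, -0.042, -0.006]
wrist_force: [-0.5, -1.1, -1.0]
width: 0.0
grip_force: 0.0
```

```bash
python3 - <<'E'
from h import *
im,P=snap('wrist','w4'); a=cv2.imread('pics/w4.png')
cv2.imwrite('pics/w4c.png',cv2.resize(a[180:560,200:600],(800,600*800//800*380*2//600 if 0 else 760))[:600]); print(bot.read_state()['tool_pos'],bot.read_state()['wrist_force'])
E
```

```text
[0.47835397 0.12347893 0.11465935] [-0.73611636 -0.68511107 -0.03655206]
```

View pics/w4c.png

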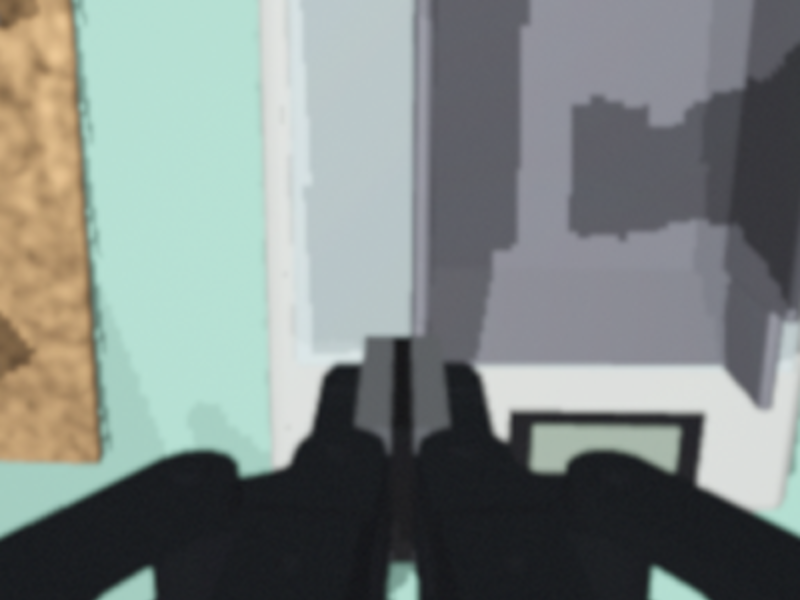

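The fingers hide the key at this pose; the bowl is still square on the plate. I'll check key heights from the earlier depth image.

```bash
python3 - <<'E'
from h import *
np.set_printoptions(linewidth=200,suppress=True)
P=np.load('/tmp/w3.npz')['P'];im=np.load('/tmp/w3.npz')['im']
u0,u1,v0,v1=200,238,212,246
print(np.round(P[v0:v1:2,u0:u1:2,2]*1000).astype(int))
print(im[v0:v1:2,u0:u1:2].mean(-1).astype(int))
print(np.round(P[231,218]*1000),np.round(P[226,206]*1000), np.round(P[226,229]*1000))
E
```

```text
[[                  18 -9223372036854775808                   19                   19                   18                   17                   18                   18                   63
                    64                   55                   17                   19                   18                   17                   17                   18                   18
                    18]
 [                  18                   17                   17                   19                   18                   19                   16                   17                   63
                    65                   19                   18                   18                   19                   18                   17                   18                   17
                    18]
 [                  17                   18                   18                   17                   17                   18                   18                   17                   63
                    63                   19                   18                   17            
[... 6557 characters left out ...]
12 192 114  97 137 131 186 210 193]
 [220 219 199 154 158 219 226 223 219 216 214 205 134 103 138 143 193 136  69]
 [220 220 212 166 155 209 223 221 219 217 215 201 132 138 143 151 115  38  28]
 [220 220 218 195 155 176 213 220 219 217 212 184 136 144 159 170  40  30  29]
 [220 220 219 217 191 155 170 197 205 199 183 152 145 164 197 153  31  29  29]
 [220 220 220 219 216 198 180 158 157 153 150 162 181 208 213 124  32  30  30]
 [215 215 215 215 216 215 213 201 191 191 194 209 214 216 204  96  31  27  29]
 [203 203 203 204 203 204 204 204 204 204 204 204 204 205 182  56  28  28  29]]
[412. 125.  29.] [417. 141.  23.] [416. 111.  23.]<stdin>:5: RuntimeWarning: invalid value encountered in cast
```

```bash
python3 - <<'E'
from h import *
P=np.load('/tmp/w3.npz')['P']
for n,u,v in [('table',150,100),('table2',350,150),('mat',60,230*0+160),('plate',197,150),('plate2',205,190),('panel',203,235),('wallend',217,212),('wallend2',217,216)]: print(n,np.round(np.nanmedian(P[v-2:v+3,u-2:u+3].reshape(-1,3),axis=0)*1000,1))
print(np.round(P[205:222,217]*1000))
E
```

```text
table [574.7 201.5   0.9]
table2 [507.  -46.5   0.8]
mat [504.9 324.1   5.2]
plate [515.5 143.4  26.9]
plate2 [466.3 137.9  27.1]
panel [401.8 147.1  18.1]
wallend [449.6 118.8  63. ]
wallend2 [429.8 124.2  21. ]
[[459. 118.  64.]
 [458. 118.  64.]
 [457. 118.  65.]
 [455. 119.  64.]
 [454. 119.  64.]
 [453. 119.  64.]
 [451. 119.  63.]
 [451. 119.  65.]
 [450. 119.  65.]
 [448. 119.  64.]
 [447. 119.  63.]
 [446. 119.  65.]
 [428. 127.  20.]
 [426. 127.  20.]
 [425. 127.  21.]
 [424. 127.  21.]
 [422. 127.  20.]]
```

{"name": "step_arm", "arguments": {"motion": [[0,-6.8,0,0,0],[0,-6.8,0,4,0],[0,-6.8,0,6,0],[0,-6.8,0,6,0],[0,-6.8,0,6,0],[0,-6.8,0,6,0],[0,-6.8,0,6,0],[0,-6.8,0,6,0]]}}

```text
time: 9.65
tool_pos: [0.4136, 0.1258, 0.0573]
tcp_rot: [-3.141, 0.043, -0.003]
wrist_force: [0.2, 0.7, -0.0]
width: 0.002
grip_force: 0.0
```

```bash
python3 - <<'E'
from h import *
go(409,125.5,24.5,-1.5);print(bot.read_state()['tool_pos'])
E
```

```text
move [-0.47  0.04  3.28] twist -0.1 h0 -1.6 q6~ 108.55842050429703 zaxis [ 0.002  0.    -1.   ]
[0.41361687 0.12577896 0.05734313]
```

{"name": "step_arm", "arguments": {"motion": [[0,-0.3,0,2.5,0],[0,-0.3,0,3.0,0],[0,-0.3,0,3.3,0],[0,-0.3,0,3.4,0],[0,-0.3,0,3.4,0],[0,-0.3,0,3.4,0]]}}

```text
time: 10.25
tool_pos: [0.4087, 0.1255, 0.0242]
tcp_rot: [3.141, -0.043, -0.005]
wrist_force: [-8.5, -1.8, 18.9]
width: -0.001
grip_force: 9.3
```

```bash
python3 - <<'E'
from h import *
go(514,344,250,60)
E
```

```text
move [  9.87 -22.11 -22.62] twist -61.6 h0 -1.6 q6~ 63.79284011443656 zaxis [-0.003 -0.001 -1.   ]
```

{"name": "step_arm", "arguments": {"motion": [[0,0,0,-5,0],[0,0,0,-10,0],[4,9.9,-22.1,-22.6,-61.5],[4,9.9,-22.1,-22.6,-61.5],[4,9.9,-22.1,-22.6,-61.5],[4,9.9,-22.1,-22.6,-61.5],[4,9.9,-22.1,-22.6,-61.5],[4,9.9,-22.1,-22.6,-61.5],[4,9.9,-22.1,-22.6,-61.5],[4,9.9,-22.1,-22.6,-61.5],[4,9.9,-22.1,-22.6,-61.5],[4,9.9,-22.1,-22.6,-61.5],[4,9.9,-22.1,-22.6,-61.5]]}}

```text
time: 11.55
tool_pos: [0.514, 0.3432, 0.248]
tcp_rot: [2.723, 1.566, -0.001]
wrist_force: [0.3, -0.4, 0.5]
width: 0.469
grip_force: 0.0
```

```bash
cat >> h.py <<'E'
def soaps(fn,box=(420,570,205,405)):
    d=np.load('/tmp/'+fn+'.npz');P,im=d['P']*1000,d['im'].astype(int)
    b=np.nanmedian(P[...,2][(np.abs(P[...,2])<6)]) 
    m=(P[...,2]>15)&(P[...,2]<33)&(P[...,0]>box[0])&(P[...,0]<box[1])&(P[...,1]>box[2])&(P[...,1]<box[3])&(im[...,0]-im[...,2]<60)&(im.mean(-1)>60)
    n,l,st,_=cv2.connectedComponentsWithStats(m.astype(np.uint8)); out=[]
    for k in range(1,n):
        if st[k,4]<40: continue
        q=P[l==k]; z=np.percentile(q[:,2],80); q=q[q[:,2]>z-3.5]
        r=cv2.minAreaRect(q[:,:2].astype(np.float32)); a=r[2]%90
        print('soap',np.round(r[0]),np.round(r[1]),'ang',round(a),'z',round(z),'n',len(q))
E
python3 - <<'E'
from h import *
snap('wrist','w5'); soaps('w5'); soaps('top0'); print(bot.read_state()['tool_pos'])
E
```

```text
soap [563. 360.] [19. 20.] ang 14 z 25 n 199
soap [439. 369.] [21. 20.] ang 32 z 25 n 212
soap [486. 309.] [21. 20.] ang 59 z 25 n 198
soap [549. 249.] [21. 21.] ang 15 z 25 n 190
soap [439. 268.] [20. 21.] ang 30 z 25 n 177
soap [562. 360.] [20. 16.] ang 90 z 25 n 35
soap [550. 248.] [18. 20.] ang 18 z 25 n 43
soap [486. 309.] [17. 20.] ang 45 z 25 n 46
soap [438. 367.] [18. 20.] ang 46 z 25 n 44
soap [439. 267.] [18. 18.] ang 33 z 26 n 35
[0.51405089 0.34323145 0.24802394]
```

View pics/w5.png

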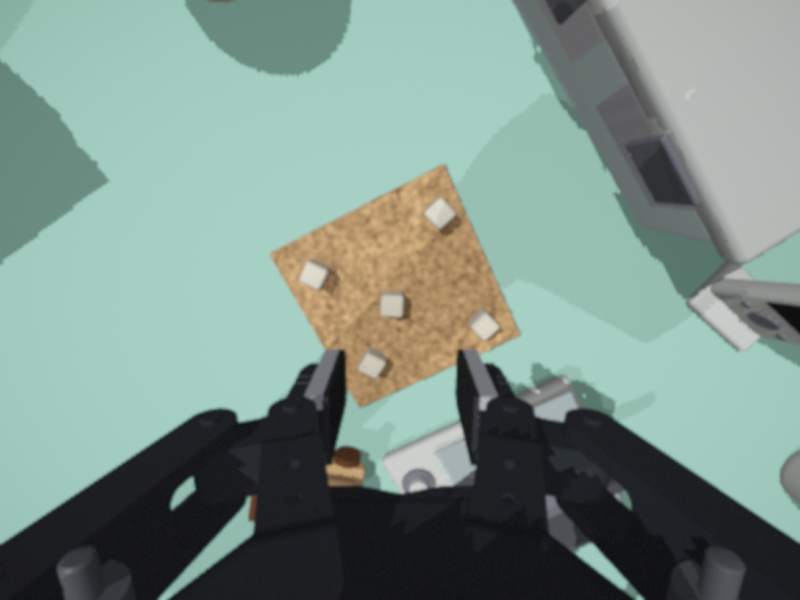

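```bash
cat >> h.py <<'E'
def plan(poses):
    """relative moves between successive commanded poses (x,y,z mm,h)"""
    s=bot.read_state(); r=R.from_rotvec(s['tcp_rot']).as_matrix(); p=np.array(s['tool_pos'])*1000
    h0=np.degrees(np.arctan2(r[1,0],r[0,0]))
    for x,y,z,h in poses:
        a=np.radians(h0); X=np.array([np.cos(a),np.sin(a),0]); Y=np.array([np.sin(a),-np.cos(a),0]); d=np.array([x,y,z])-p
        print((x,y,z,h),'->',np.round([X@d/10,Y@d/10,-d[2]/10,(h0-h+180)%360-180],2)); p=np.array([x,y,z]); h0=h
E
python3 - <<'E'
from h import *
B=(88.5,)
plan([(563,360,7,104),(525,98,38,88.5),(549,249,7,105),(525,71,38,88.5),(486,309,7,59),(525,44,38,88.5),(439,268,7,120),(488,85,50,88.5),(439,369,7,122),(488,56,50,88.5)])
P=np.load('/tmp/top0.npz')['P']; print(P[int(244*.64)-8:int(244*.64)+8:3,int(250*.64)])
E
```

```text
(563, 360, 7, 104) -> [  3.91   3.39  24.1  -44.16]
(525, 98, 38, 88.5) -> [-24.5  -10.03  -3.1   15.5 ]
(549, 249, 7, 105) -> [ 15.16   2.     3.1  -16.5 ]
(525, 71, 38, 88.5) -> [-16.57  -6.93  -3.1   16.5 ]
(486, 309, 7, 59) -> [23.69 -4.52  3.1  29.5 ]
(525, 44, 38, 88.5) -> [-20.71  16.99  -3.1  -29.5 ]
(439, 268, 7, 120) -> [ 22.17  -9.18   3.1  -31.5 ]
(488, 85, 50, 88.5) -> [-18.3   -4.91  -4.3   31.5 ]
(439, 369, 7, 122) -> [ 28.26  -5.64   4.3  -33.5 ]
(488, 56, 50, 88.5) -> [-29.14 -12.43  -4.3   33.5 ]
[[ 6.96150531e-01  3.27932915e-01  1.13755374e-01]
 [ 6.95109617e-01  3.33679590e-01  8.86212403e-02]
 [ 7.03796293e-01  3.48519777e-01  2.51106984e-02]
 [ 7.01802889e-01  3.54186632e-01  2.07025459e-04]
 [ 6.94039292e-01  3.54644048e-01 -2.73601946e-03]
 [ 6.84970573e-01  3.53844208e-01 -3.68314292e-04]]
```

{"name": "step_arm", "arguments": {"motion": [[4,3.9,3.4,10,-44],[4,3.9,3.4,16,-44],[4,3.9,3.4,16,-44],[4,3.9,3.4,16,-44],[4,3.9,3.4,16,-44],[4,3.9,3.4,16,-44],[4,3.9,3.4,20,-44],[4,3.9,3.4,23,-44],[4,3.9,3.4,24.1,-44],[4,3.9,3.4,24.1,-44],[4,3.9,3.4,24.1,-44],[0,3.9,3.4,24.1,-44],[0,3.9,3.4,24.1,-44],[0,3.9,3.4,24.1,-44],[0,3.9,3.4,24.1,-44]], "force": 30}}

```text
time: 13.1
tool_pos: [0.5652, 0.3617, 0.0099]
tcp_rot: [1.935, 2.473, 0.007]
wrist_force: [-0.6, -0.3, 6.7]
width: 0.236
grip_force: 31.5
```

{"name": "step_arm", "arguments": {"motion": [[0,0,0,-5,0],[0,0,0,-10,0],[0,-8,-3,-11,15.5],[0,-12,-5,-11,15.5],[0,-17,-7,-11,15.5],[0,-21,-9,-11,15.5],[0,-24.5,-10,-11,15.5],[0,-24.5,-10,-11,15.5],[0,-24.5,-10,-11,15.5],[0,-24.5,-10,-7,15.5],[0,-24.5,-10,-4,15.5],[0,-24.5,-10,-3.1,15.5],[0,-24.5,-10,-3.1,15.5],[0,-24.5,-10,-3.1,15.5]]}}

```text
time: 14.5
tool_pos: [0.5261, 0.0998, 0.0389]
tcp_rot: [2.25, 2.192, 0.002]
wrist_force: [0.2, 0.6, 0.1]
width: 0.236
grip_force: 31.3
```

```bash
python3 - <<'E'
from h import *
s=bot.read_state(); print(s['width'],s['grip_force'],s['tool_pos'],s['wrist_force']); go(525,98,38,88.5)
E
```

```text
0.2361792744912472 31.283982396125793 [0.52611159 0.0998123  0.0389025 ] [0.16450695 0.55044108 0.1258388 ]
move [-0.18 -0.11  0.09] twist 0.0 h0 88.5 q6~ 12.07352341856091 zaxis [ 0.001  0.    -1.   ]
```

{"name": "step_arm", "arguments": {"motion": [[3.2,0,0,0,0],[3.2,0,0,0,0],[3.2,0,0,-4,0],[3.2,0,0,-8,0],[3.2,5,1,-8,-16.5],[4,10,2,-8,-16.5],[4,15,2,-7,-16.5],[4,15,2,-5,-16.5],[4,15,2,-1,-16.5],[4,15,2,2,-16.5],[4,15,2,3.1,-16.5],[4,15,2,3.1,-16.5],[4,15,2,3.1,-16.5],[0,15,2,3.1,-16.5],[0,15,2,3.1,-16.5],[0,15,2,3.1,-16.5],[0,15,2,3.1,-16.5]]}}

```text
time: 16.2
tool_pos: [0.5514, 0.2487, 0.0097]
tcp_rot: [1.913, 2.489, 0.006]
wrist_force: [-0.6, -1.4, 6.5]
width: 0.239
grip_force: 31.7
```

{"name": "step_arm", "arguments": {"motion": [[0,0,0,-5,0],[0,0,0,-10,0],[0,-5,-2,-11,16.5],[0,-10,-4,-11,16.5],[0,-14,-6,-11,16.5],[0,-16.6,-6.9,-11,16.5],[0,-16.6,-6.9,-11,16.5],[0,-16.6,-6.9,-8,16.5],[0,-16.6,-6.9,-4,16.5],[0,-16.6,-6.9,-3.1,16.5],[0,-16.6,-6.9,-3.1,16.5],[0,-16.6,-6.9,-3.1,16.5]]}}

```text
time: 17.4
tool_pos: [0.5262, 0.0706, 0.039]
tcp_rot: [2.251, 2.191, 0.001]
wrist_force: [0.8, 0.3, 0.4]
width: 0.233
grip_force: 31.7
```

```bash
python3 - <<'E'
from h import *
s=bot.read_state(); print(s['width'],s['grip_force'],s['tool_pos'],s['wrist_force']); go(525,71,38,88.5)
snap('top','t1'); soaps('t1')
E
```

```text
0.23327760601628292 31.74343764781952 [0.52615507 0.0705538  0.03904108] [0.80846027 0.30567782 0.35165711]
move [ 0.04 -0.12  0.1 ] twist -0.0 h0 88.5 q6~ 9.201845026295416 zaxis [ 0.001  0.    -1.   ]
soap [485. 309.] [19. 20.] ang 54 z 24 n 46
soap [438. 368.] [20. 18.] ang 38 z 25 n 42
soap [439. 267.] [18. 20.] ang 31 z 25 n 48
```

Remaining soaps haven't moved. Next is C at (486,309).

{"name": "step_arm", "arguments": {"motion": [[3.2,0,0,0,0],[3.2,0,0,0,0],[3.2,0,0,-4,0],[3.2,0,0,-8,0],[3.2,5,-1,-8,8],[4,10,-2,-8,16],[4,15,-3,-8,24],[4,20,-4.5,-7,29.5],[4,23.7,-4.5,-6,29.5],[4,23.7,-4.5,-4,29.5],[4,23.7,-4.5,-1,29.5],[4,23.7,-4.5,2,29.5],[4,23.7,-4.5,3.1,29.5],[4,23.7,-4.5,3.1,29.5],[4,23.7,-4.5,3.1,29.5],[0,23.7,-4.5,3.1,29.5],[0,23.7,-4.5,3.1,29.5],[0,23.7,-4.5,3.1,29.5],[0,23.7,-4.5,3.1,29.5]]}}

```text
time: 19.35
tool_pos: [0.4887, 0.3089, 0.0094]
tcp_rot: [2.735, 1.545, 0.006]
wrist_force: [-0.6, -1.2, 7.1]
width: 0.234
grip_force: 31.8
```

{"name": "step_arm", "arguments": {"motion": [[0,0,0,-5,0],[0,0,0,-10,0],[0,-5,4,-11,-8],[0,-9,8,-11,-16],[0,-13,11,-11,-24],[0,-17,14,-11,-29.5],[0,-20.7,17,-11,-29.5],[0,-20.7,17,-11,-29.5],[0,-20.7,17,-11,-29.5],[0,-20.7,17,-8,-29.5],[0,-20.7,17,-4,-29.5],[0,-20.7,17,-3.1,-29.5],[0,-20.7,17,-3.1,-29.5],[0,-20.7,17,-3.1,-29.5]]}}

```text
time: 20.75
tool_pos: [0.5261, 0.0438, 0.0389]
tcp_rot: [2.25, 2.192, 0.001]
wrist_force: [-0.3, 0.1, 0.6]
width: 0.238
grip_force: 31.5
```

```bash
python3 - <<'E'
from h import *
s=bot.read_state(); print(s['width'],s['grip_force'],s['tool_pos'],s['wrist_force']); go(525,44,38,88.5)
snap('top','t2'); soaps('t2')
E
```

```text
0.23806291725647233 31.548838019371033 [0.52613246 0.04376286 0.03890793] [-0.28784534  0.0511174   0.58190754]
move [ 0.02 -0.11  0.09] twist -0.0 h0 88.5 q6~ 6.290736161994573 zaxis [ 0.  0. -1.]
soap [438. 368.] [19. 19.] ang 32 z 25 n 40
soap [438. 266.] [18. 21.] ang 38 z 25 n 41
```

{"name": "step_arm", "arguments": {"motion": [[3.2,0,0,0,0],[3.2,0,0,0,0],[3.2,0,0,-4,0],[3.2,0,0,-8,0],[3.2,5,-2,-8,-8],[4,10,-4,-8,-16],[4,15,-6,-8,-24],[4,19,-8,-7,-31.5],[4,22.2,-9.2,-6,-31.5],[4,22.2,-9.2,-4,-31.5],[4,22.2,-9.2,-1,-31.5],[4,22.2,-9.2,2,-31.5],[4,22.2,-9.2,3.1,-31.5],[4,22.2,-9.2,3.1,-31.5],[4,22.2,-9.2,3.1,-31.5],[0,22.2,-9.2,3.1,-31.5],[0,22.2,-9.2,3.1,-31.5],[0,22.2,-9.2,3.1,-31.5],[0,22.2,-9.2,3.1,-31.5]]}}

```text
time: 22.7
tool_pos: [0.4416, 0.2682, 0.0092]
tcp_rot: [1.571, 2.718, 0.005]
wrist_force: [-1.1, -1.6, 7.7]
width: 0.234
grip_force: 31.8
```

{"name": "step_arm", "arguments": {"motion": [[0,0,0,-5,0],[0,0,0,-10,0],[0,-5,-1,-11,8],[0,-9,-2,-11,16],[0,-13,-4,-11,24],[0,-18.3,-4.9,-11,31.5],[0,-18.3,-4.9,-11,31.5],[0,-18.3,-4.9,-11,31.5],[0,-18.3,-4.9,-8,31.5],[0,-18.3,-4.9,-5,31.5],[0,-18.3,-4.9,-4.3,31.5],[0,-18.3,-4.9,-4.3,31.5],[0,-18.3,-4.9,-4.3,31.5]]}}

```text
time: 24.0
tool_pos: [0.4893, 0.0853, 0.0512]
tcp_rot: [2.249, 2.192, 0.002]
wrist_force: [0.2, 0.4, -0.4]
width: 0.235
grip_force: 30.9
```

```bash
python3 - <<'E'
from h import *
s=bot.read_state(); print(s['width'],s['grip_force'],s['tool_pos'],s['wrist_force']); go(488,85,50,88.5)
snap('top','t3'); soaps('t3')
E
```

```text
0.234721862136704 30.945541262626648 [0.48932989 0.08534357 0.0512081 ] [ 0.16690367  0.42969551 -0.41099298]
move [-0.04 -0.13  0.12] twist 0.0 h0 88.5 q6~ 11.380670946429518 zaxis [ 0.001  0.    -1.   ]
soap [439. 368.] [20. 18.] ang 33 z 25 n 45
```

{"name": "step_arm", "arguments": {"motion": [[3.0,0,0,0,0],[3.0,0,0,0,0],[3.2,0,0,-4,0],[3.2,0,0,-7,0],[3.2,5,-1,-7,-8],[4,10,-2,-7,-16],[4,15,-3,-7,-24],[4,20,-4,-6,-31.5],[4,25,-5,-5,-33.5],[4,28.3,-5.6,-4,-33.5],[4,28.3,-5.6,-2,-33.5],[4,28.3,-5.6,1,-33.5],[4,28.3,-5.6,3.5,-33.5],[4,28.3,-5.6,4.3,-33.5],[4,28.3,-5.6,4.3,-33.5],[0,28.3,-5.6,4.3,-33.5],[0,28.3,-5.6,4.3,-33.5],[0,28.3,-5.6,4.3,-33.5],[0,28.3,-5.6,4.3,-33.5]]}}

```text
time: 25.95
tool_pos: [0.4417, 0.3697, 0.009]
tcp_rot: [1.524, 2.746, 0.004]
wrist_force: [0.1, -0.4, 5.2]
width: 0.236
grip_force: 33.8
```

{"name": "step_arm", "arguments": {"motion": [[0,0,0,-5,0],[0,0,0,-10,0],[0,-5,-2,-11,8],[0,-10,-4,-11,16],[0,-15,-6,-11,24],[0,-20,-8,-11,31.5],[0,-25,-10,-11,33.5],[0,-29.1,-12.4,-11,33.5],[0,-29.1,-12.4,-11,33.5],[0,-29.1,-12.4,-11,33.5],[0,-29.1,-12.4,-8,33.5],[0,-29.1,-12.4,-5,33.5],[0,-29.1,-12.4,-4.3,33.5],[0,-29.1,-12.4,-4.3,33.5],[0,-29.1,-12.4,-4.3,33.5]]}}

```text
time: 27.45
tool_pos: [0.4899, 0.057, 0.0512]
tcp_rot: [2.25, 2.191, 0.002]
wrist_force: [1.0, 0.1, 0.8]
width: 0.236
grip_force: 33.2
```

```bash
python3 - <<'E'
from h import *
s=bot.read_state(); print(s['width'],s['grip_force'],s['tool_pos'],s['wrist_force']); go(488,56,50,88.5)
E
```

```text
0.2362084914741267 33.165589570999146 [0.48994095 0.05700121 0.05123869] [0.98773699 0.12854622 0.80081161]
move [-0.11 -0.19  0.12] twist -0.0 h0 88.5 q6~ 8.04629078329404 zaxis [ 0.001  0.    -1.   ]
```

{"name": "step_arm", "arguments": {"motion": [[3.0,0,0,0,0],[3.0,0,0,0,0],[3.2,0,0,-4,0],[3.2,0,0,-8,0],[4,-1,0,-12,8],[4,-2,-1,-16,16],[4,-3.5,-1,-20,25],[4,-3.5,-1,-20,33],[4,-3.5,-1,-20,42],[4,-3.5,-1,-20,50],[4,-3.5,-1,-20,58],[4,-3.5,-1,-20,66],[4,-3.5,-1,-20,75],[4,-3.5,-1,-20,83],[4,-3.5,-1,-20,90],[4,-3.5,-1,-20,90],[4,-3.5,-1,-20,90],[4,-3.5,-1,-20,90]]}}

```text
time: 29.25
tool_pos: [0.4783, 0.0216, 0.2506]
tcp_rot: [3.141, -0.039, 0.001]
wrist_force: [0.5, -0.9, -0.4]
width: 0.468
grip_force: 0.0
```

```bash
python3 - <<'E'
from h import *
snap('wrist','w6'); snap('top','t4'); soaps('t4'); print(bot.read_state()['tool_pos'])
E
```

```text
[0.47825704 0.02161249 0.25046856]
```

View pics/w6.png

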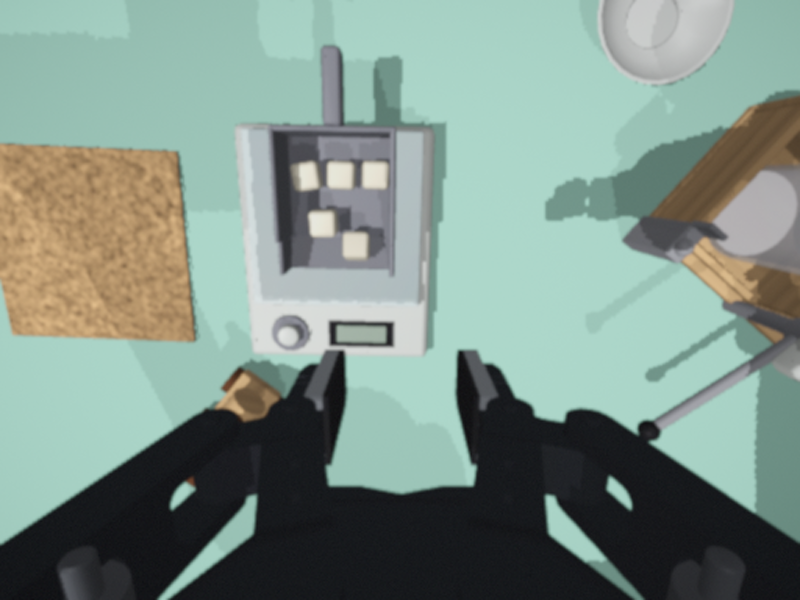

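All five soaps are in the bowl: three in a row at (305,175) to (375,175), and two at (322,222) and (355,245). The handle tip is at (332,50), the root at (333,122) and the back wall runs from (273,130) to (396,130).

```bash
python3 - <<'E'
from h import *
for n,u,v,z in [('tip',332,48,70),('root',334,122,70),('wl',273,130,71),('wr',396,130,71),('lipl',285,272,63),('lipr',393,272,63),('pA',237,127,26),('pB',433,125,26),('pC',425,300,26),('pD',252,300,26)]: print(n,px('w6',u,v,z))
P=np.load('/tmp/t4.npz')['P']
for n,u,v,z in [('knob',650,430,80),('post',650,235,78)]: print(n,px('w6',u,v,z))
# funnel rim from top picture
d=np.load('/tmp/t4.npz');im=cv2.imread('pics/t4.png');cv2.imwrite('pics/fun.png',cv2.resize(im[260:480,540:780],(720,660))[:600])
E
```

```text
tip [634.6  64.3]
root [587.4  66.1]
wl [583. 110.]
wr [580.8  21.9]
lipl [477.4 113.9]
lipr [475.2  27.3]
pA [591.2 151.7]
pB [588.7  -8. ]
pC [ 4.406e+02 -1.000e-01]
pD [444.5 157. ]
knob [ 336.7 -186.9]
post [ 501.9 -166.1]
```

View pics/fun.png

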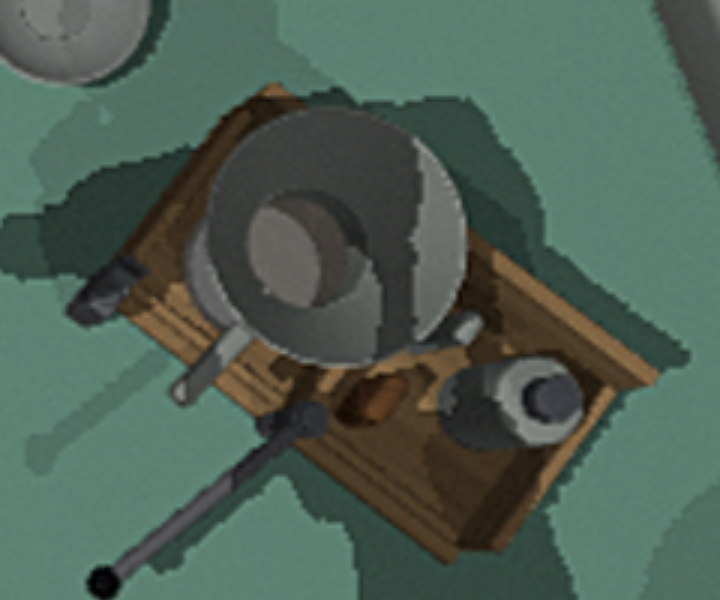

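The crop shows the funnel rim centred at crop (337,238), its handle tip at (180,393), the keeper hinge at (308,418), the knob at (103,580) and the catch post at (105,290). The bowl has been knocked about 28 mm towards +x but is still on the plate.

```bash
python3 - <<'E'
from h import *
f=lambda u,v,z:px('t4',540+u/3,260+v/3,z)
c=f(337,238,170);t=f(180,393,170);print('funnel',c,'handle tip',t,'ang',np.degrees(np.arctan2(*(t-c)[::-1])),np.hypot(*(t-c)))
print('hinge',f(308,418,85),'knob',f(103,580,80),'post',f(115,280,78))
print('cor',f(272,88,70),f(655,380,110),'pump',px('t4',513,175,160),'pumpfoot',px('t4',498,205,0),'dish',px('t4',560,258,26))
plan([(612,65,41,-2)])
E
```

```text
funnel [ 507.4 -292.1] handle tip [ 431.4 -210. ] ang 132.79044289305583 111.87676255594816
hinge [ 421.8 -297.3] knob [ 338.5 -186. ] post [ 496.9 -199.8]
cor [ 602.6 -292.6] [ 438.6 -471.5] pump [770.  -92.9] pumpfoot [770.9 -85.2] dish [ 667.1 -186.6]
(612, 65, 41, -2) -> [13.26 -4.68 20.95  0.51]
```

{"name": "step_arm", "arguments": {"motion": [[5,13.3,-4.7,8,0.5],[5,13.3,-4.7,12,0.5],[5,13.3,-4.7,15,0.5],[5,13.3,-4.7,18,0.5],[5,13.3,-4.7,20.5,0.5],[5,13.3,-4.7,20.9,0.5],[5,13.3,-4.7,20.9,0.5],[5,13.3,-4.7,20.9,0.5],[0,13.3,-4.7,20.9,0.5],[0,13.3,-4.7,20.9,0.5],[0,13.3,-4.7,20.9,0.5],[0,13.3,-4.7,20.9,0.5],[0,13.3,-4.7,20.9,0.5]], "force": 20}}

```text
time: 30.65
tool_pos: [0.6142, 0.0651, 0.044]
tcp_rot: [-3.141, 0.056, -0.006]
wrist_force: [-1.0, 0.1, 7.0]
width: 0.161
grip_force: 20.3
```

{"name": "step_arm", "arguments": {"motion": [[0,-0.2,0,-0.6,0],[0,-0.5,0,-1.3,0],[0,-0.8,0,-2,0],[0,-1.2,0,-2.7,0],[0,-1.5,0,-3.2,0],[0,-1.9,0,-3.7,0],[0,-1.9,0,-3.7,0],[0,-1.9,0,-3.7,0]]}}

```text
time: 31.45
tool_pos: [0.5934, 0.0657, 0.0784]
tcp_rot: [-3.141, 0.056, -0.0]
wrist_force: [0.1, -0.2, -2.0]
width: 0.158
grip_force: 19.6
```

```bash
python3 - <<'E'
from h import *
s=bot.read_state(); print(s['width'],s['grip_force'],s['tool_pos'],s['wrist_force'],s['torque'])
snap('scene','sc2'); a=cv2.imread('pics/sc2.png')[180:400,330:600]; cv2.imwrite('pics/sc2c.png',cv2.resize(a,(730,595),interpolation=cv2.INTER_CUBIC))
E
```

```text
0.1579165812775775 19.590812623500824 [0.59339508 0.06565406 0.07841514] [ 0.08475359 -0.17636154 -2.02687729] [-0.01449629 -0.10221204 -0.02587344]
```

View pics/sc2c.png

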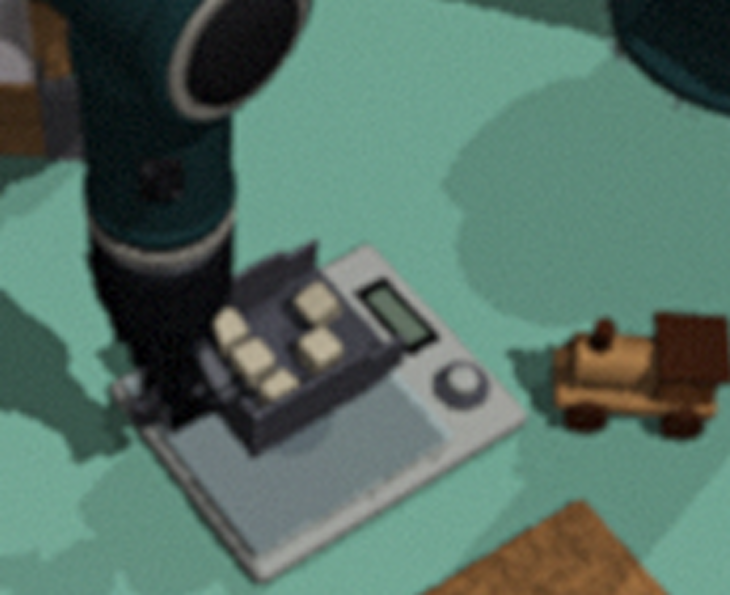

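```bash
cat >> h.py <<'E'
def at(fn,*uv):
    P=np.load('/tmp/'+fn+'.npz')['P']
    for u,v in uv:
        u,v=int(u*.64),int(v*.64); print((u,v),np.round(np.nanmedian(P[v-1:v+2,u-1:u+2].reshape(-1,3),axis=0)*1000))
E
python3 - <<'E'
from h import *
at('sc2',(423.6,311.4),(447.6,291),(448.4,307.7),(433,321.8),(446,273),(426,345),(475,312))
E
```

```text
(271, 199) [528.  68.  84.]
(286, 186) [474.  59.  87.]
(286, 196) [491.  83.  83.]
(277, 205) [527.  90.  84.]
(285, 174) [454.  30.  92.]
(272, 220) [561. 114.  74.]
(304, 199) [463. 119.  87.]
```

{"name": "step_arm", "arguments": {"motion": [[0,0,0,2,0],[0,0,0,3.2,0],[0,0,0,3.4,0],[0,0,0,3.4,0],[0,0,0,3.4,0],[3,0,0,3.4,0],[4,0,0,3.4,0],[4,0,0,3.4,0],[4,0,0,0,0],[4,2.5,0,0,0],[4,2.5,0,0,0],[4,2.5,0,1.7,0],[4,2.5,0,1.7,0],[4,2.5,0,1.7,0]]}}

```text
time: 32.9
tool_pos: [0.6158, 0.0646, 0.0588]
tcp_rot: [3.141, -0.056, -0.008]
wrist_force: [-1.0, 0.3, -0.0]
width: 0.469
grip_force: 0.0
```

```bash
python3 - <<'E'
from h import *
print(bot.read_state()['tool_pos'])
snap('wrist','w7'); a=cv2.imread('pics/w7.png');cv2.imwrite('pics/w7c.png',a[200:500,250:550])
snap('top','t5'); P=np.load('/tmp/t5.npz')['P']*1000
v,u=np.where((P[...,2]>62)&(P[...,2]<76)&(P[...,0]>440)&(P[...,0]<640)&(P[...,1]>0)&(P[...,1]<140)); q=P[v,u]
for x in range(450,640,20):
    m=(q[:,0]>=x)&(q[:,0]<x+20); print(x,m.sum(),np.round(q[m,1].min()) if m.any() else '',np.round(q[m,1].max()) if m.any() else '')
E
```

```text
[0.61584178 0.06463586 0.05883149]
450 0  
470 0  
490 0  
510 0  
530 0  
550 0  
570 5 60.0 70.0
590 32 31.0 85.0
610 0  
630 0
```

View pics/w7c.png

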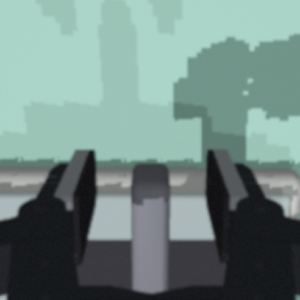

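The handle tip is at view (400,366), centred between the open pads.

```bash
python3 - <<'E'
from h import *
print(px('w7',400,367,70),px('w7',400,490,70),bot.read_state()['tool_pos'])
E
```

```text
[622.3  64.2] [572.1  66. ] [0.61730041 0.06473935 0.06026973]
```

{"name": "step_arm", "arguments": {"motion": [[4,0.8,0,-0.1,0],[4,0.8,0,-0.1,0],[4,0.8,0,-0.1,0],[0,0.8,0,-0.1,0],[0,0.8,0,-0.1,0],[0,0.8,0,-0.1,0],[0,0.8,0,-0.1,0],[0,0.8,0,-0.1,0]]}}

```text
time: 33.8
tool_pos: [0.6266, 0.0645, 0.0624]
tcp_rot: [-3.141, 0.056, -0.001]
wrist_force: [0.7, 0.2, -0.4]
width: -0.004
grip_force: 0.2
```

{"name": "step_arm", "arguments": {"motion": [[0,-0.2,0,-0.6,0],[0,-0.5,0,-1.3,0],[0,-0.8,0,-2,0],[0,-1.1,0,-2.6,0],[0,-1.5,0,-3.2,0],[0,-1.8,0,-3.8,0],[0,-1.8,0,-3.8,0],[0,-1.8,0,-3.8,0],[0,-1.8,0,-3.8,0]]}}

```text
time: 34.7
tool_pos: [0.608, 0.0651, 0.0999]
tcp_rot: [3.141, -0.056, -0.001]
wrist_force: [-0.6, 0.3, -0.8]
width: -0.002
grip_force: 0.0
```

```bash
cat >> h.py <<'E'
def bowlz(fn):
    d=np.load('/tmp/'+fn+'.npz');P,im=d['P']*1000,d['im'].astype(int)
    m=(im.min(-1)>150)&(im[...,0]-im[...,2]>8)&(P[...,2]>35)&(P[...,0]>430)&(P[...,0]<600)&(P[...,1]>0)&(P[...,1]<140)
    m|=(im[...,0]-im[...,2]>12)&(im[...,0]>110)&(P[...,2]>35)&(P[...,0]>430)&(P[...,0]<600)&(P[...,1]>0)&(P[...,1]<140)
    n,l,st,_=cv2.connectedComponentsWithStats(m.astype(np.uint8))
    for k in range(1,n):
        if st[k,4]>8: print(st[k,4],np.round(np.median(P[l==k],axis=0)))
E
python3 - <<'E'
from h import *
s=bot.read_state(); print(s['width'],s['grip_force'],s['tool_pos'],s['wrist_force'],s['torque'])
snap('scene','sc3'); bowlz('sc3'); print(); bowlz('sc2')
E
```

```text
-0.0019350072061067034 0.0 [0.60803385 0.0650687  0.09986475] [-0.58818799  0.28853584 -0.78783774] [ 0.01297929 -0.00696255 -0.02237878]
57 [470.  60.  52.]
147 [524.  63.  49.]
54 [488.  85.  49.]

57 [473.  59.  86.]
111 [527.  59.  84.]
58 [490.  85.  84.]
40 [527.  92.  84.]
```

{"name": "step_arm", "arguments": {"motion": [[4,1.2,0,0,0],[4,1.2,0,0,0],[4,1.2,0,0,0],[4,1.2,0,3,0],[4,1.2,0,4.5,0],[4,1.2,0,4.5,0],[4,1.2,0,4.5,0],[0,1.2,0,4.5,0],[0,1.2,0,4.5,0],[0,1.2,0,4.5,0],[0,1.2,0,4.5,0]]}}

```text
time: 35.85
tool_pos: [0.6216, 0.0647, 0.0566]
tcp_rot: [-3.141, 0.056, -0.004]
wrist_force: [1.5, -0.2, 1.8]
width: 0.145
grip_force: 19.6
```

{"name": "step_arm", "arguments": {"motion": [[0,-0.2,0,-0.6,0],[0,-0.5,0,-1.3,0],[0,-0.8,0,-2,0],[0,-1.1,0,-2.6,0],[0,-1.5,0,-3.2,0],[0,-1.8,0,-3.8,0],[0,-1.8,0,-3.8,0],[0,-1.8,0,-3.8,0],[0,-1.8,0,-3.8,0]]}}

```text
time: 36.75
tool_pos: [0.6024, 0.0653, 0.093]
tcp_rot: [-3.141, 0.057, 0.0]
wrist_force: [0.3, 0.1, -0.7]
width: 0.148
grip_force: 20.3
```

```bash
python3 - <<'E'
from h import *
s=bot.read_state(); print(s['width'],s['grip_force'],s['tool_pos'],s['wrist_force'],s['torque'])
snap('scene','sc4'); bowlz('sc4')
E
```

```text
0.14843570517148164 20.27123361825943 [0.60239324 0.06530892 0.09302723] [ 0.27988721  0.0792268  -0.68293149] [ 0.0119757  -0.16412157 -0.01345222]
95 [469.  68.  51.]
139 [513.  64.  62.]
```

{"name": "step_arm", "arguments": {"motion": [[0,-0.3,0,-0.6,0],[0,-0.7,0,-1.2,0],[0,-1.1,0,-1.8,0],[0,-1.5,0,-2.4,0],[0,-1.9,0,-3,0],[0,-1.9,0,-3,0],[0,-1.9,0,-3,0]]}}

```text
time: 37.5
tool_pos: [0.5838, 0.066, 0.1239]
tcp_rot: [-3.141, 0.056, -0.002]
wrist_force: [0.4, 0.3, -0.3]
width: 0.146
grip_force: 19.6
```

```bash
python3 - <<'E'
from h import *
s=bot.read_state(); print(s['width'],s['grip_force'],s['tool_pos'],s['wrist_force'],s['torque'])
snap('scene','sc5'); bowlz('sc5')
plan([(595,65,300,-2),(575,-220,300,50)])
E
```

```text
0.14564548970422406 19.642868041992188 [0.58381074 0.06602576 0.12386475] [ 0.41531323  0.33067881 -0.2972547 ] [-1.68871587e-02 -1.81805690e-01  7.80688198e-05]
10 [546.  21. 506.]
26 [502.  43.  77.]
89 [464.  68.  56.]
28 [502.  70.  77.]
14 [500.  91.  75.]
(595, 65, 300, -2) -> [  1.13   0.06 -17.65  -0.05]
(575, -220, 300, 50) -> [ -1.    28.55   0.   -52.  ]
```

{"name": "step_arm", "arguments": {"motion": [[0,0,0,0,0],[0,0,0,0,0],[0,0,0,0,0],[0,0,0,-1,0],[0,0,0,-3,0],[0,0,0,-6,0],[0,0,0,-9,0],[0,0,0,-12,0],[0,0,0,-15,0],[0,0,0,-17,0],[0,0,0,-18,0],[0,0,0,-18,0],[0,0,0,-18,0]], "force": 120}}

```text
time: 38.85
tool_pos: [0.5829, 0.066, 0.3022]
tcp_rot: [3.141, -0.056, -0.002]
wrist_force: [-1.4, -1.2, -2.1]
width: 0.053
grip_force: 119.4
```

```bash
python3 - <<'E'
from h import *
s=bot.read_state(); print(s['width'],s['grip_force'],s['tool_pos'],s['wrist_force'],s['torque'])
snap('scene','sc6'); bowlz('sc6')
a=cv2.imread('pics/sc6.png');cv2.imwrite('pics/sc6c.png',a[100:500,200:700])
E
```

```text
0.05286364810888473 119.43485040217638 [0.58290302 0.06597161 0.30222397] [-1.39525883 -1.24268425 -2.09152897] [-0.0036507  -0.13495683  0.01551712]
144 [478.  57. 226.]
```

View pics/sc6c.png

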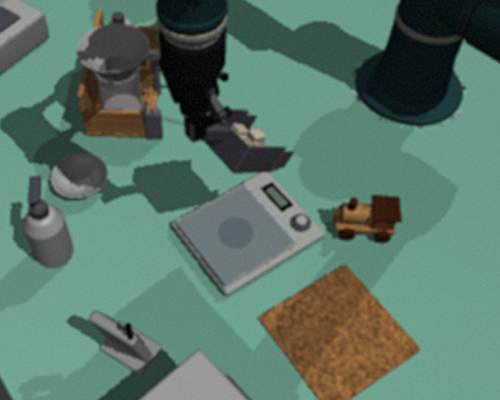

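The bowl is held about 30° lip-down, with the soaps gathered near the lip. The gripper opening has dropped to 0.053, so I'm checking the grip in the wrist view.

```bash
python3 - <<'E'
from h import *
s=bot.read_state(); print(s['width'],s['grip_force'])
snap('wrist','w8'); a=cv2.imread('pics/w8.png');cv2.imwrite('pics/w8c.png',cv2.resize(a[250:550,200:600],(800,600)))
E
```

```text
0.05722416412105227 118.98828545585275
```

View pics/w8c.png

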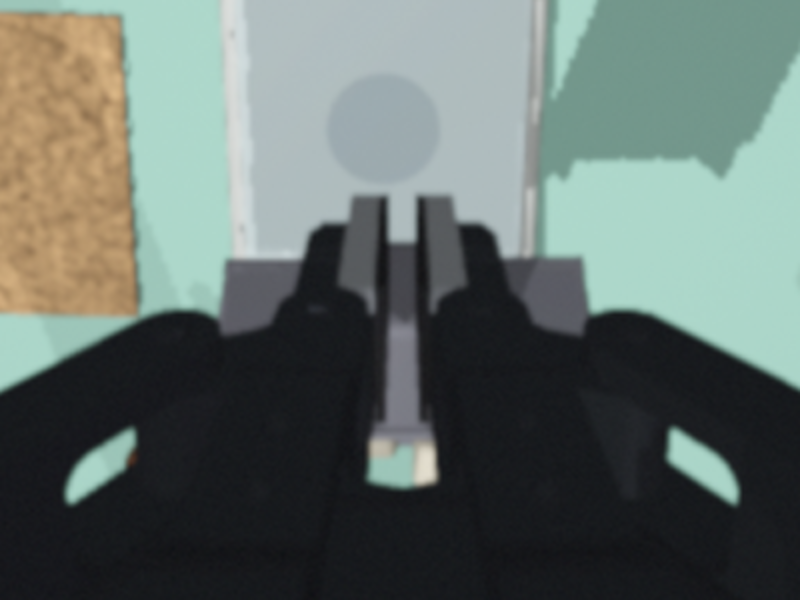

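```bash
python3 - <<'E'
from h import *
plan([(570,-217,320,50)])
E
```

```text
(570, -217, 320, 50) -> [ -0.23  28.32  -1.88 -52.06]
```

{"name": "step_arm", "arguments": {"motion": [[0,0,1,-0.5,0],[0,0,3,-1,-4],[0,0,5,-1.9,-8],[0,0,7,-1.9,-12],[0,0,9,-1.9,-16],[0,0,11,-1.9,-20],[0,0,13,-1.9,-24],[0,0,15,-1.9,-28],[0,0,17,-1.9,-32],[0,0,19,-1.9,-36],[0,0,21,-1.9,-40],[0,0,23,-1.9,-44],[0,0,25,-1.9,-48],[0,-0.2,27,-1.9,-52],[0,-0.2,28,-1.9,-52],[0,-0.2,28.3,-1.9,-52],[0,-0.2,28.3,-1.9,-52],[0,-0.2,28.3,-1.9,-52]]}}

```text
time: 40.75
tool_pos: [0.5713, -0.216, 0.3222]
tcp_rot: [-2.847, -1.326, -0.0]
wrist_force: [-0.2, -1.4, -2.1]
width: 0.058
grip_force: 118.7
```

```bash
python3 - <<'E'
from h import *
s=bot.read_state(); print(s['width'],s['grip_force'],s['tool_pos'],s['torque'])
snap('scene','sc7'); snap('top','t7')
a=np.hstack([cv2.resize(cv2.imread('pics/sc7.png')[50:300,200:450],(400,400)),cv2.resize(cv2.imread('pics/t7.png')[250:450,520:720],(400,400))]);cv2.imwrite('pics/c7.png',a)
E
```

```text
0.057807341883355144 118.66642031818628 [ 0.57134657 -0.2160452   0.32215506] [ 0.11386757 -0.11426764 -0.04023143]
```

View pics/c7.png

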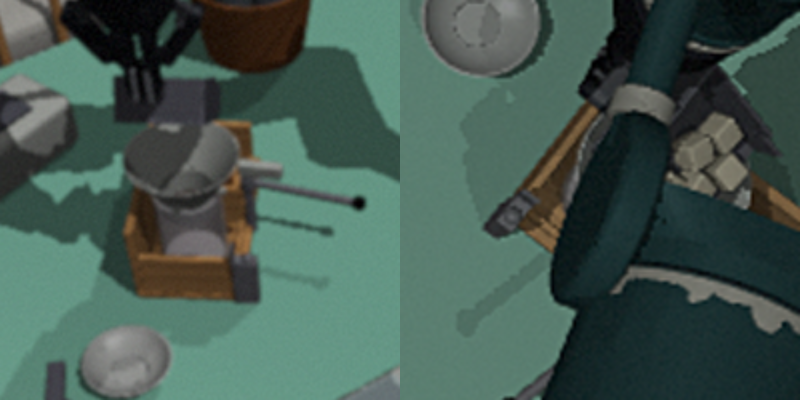

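The bowl is over the funnel, and the top crop shows the soaps near its lip at (710,150). I'll measure them.

```bash
python3 - <<'E'
from h import *
d=np.load('/tmp/t7.npz');P,im=d['P']*1000,d['im'].astype(int)
F=np.array([507.4,-292]);u=np.array([.643,.766]);w=np.array([-.766,.643])
m=(P[...,2]>185)&(P[...,2]<300)&(np.hypot(P[...,0]-507,P[...,1]+292)<150)
sp=m&(im[...,0]-im[...,2]>12)&(im[...,0]>90); q=P[sp]; print('soap',sp.sum(),np.round(np.median(q,0)), 'along',np.round(np.percentile((q[:,:2]-F)@u,[5,50,95])),'z',np.round(np.percentile(q[:,2],[5,50,95])),'lat',np.round(np.percentile((q[:,:2]-F)@w,[5,50,95])))
b=m&~sp&(im.max(-1)<140); q=P[b]; a=(q[:,:2]-F)@u; l=(q[:,:2]-F)@w
for k in range(-80,140,15):
    s=(a>=k)&(a<k+15)
    if s.sum()>5: print(k,s.sum(),'z',np.round(np.percentile(q[s,2],[5,50,95])),'lat',np.round([l[s].min(),l[s].max()]))
E
```

```text
soap 335 [ 514. -302.  244.] along [-26.   0.  15.] z [235. 244. 254.] lat [-36. -11.  12.]
-50 10 z [231. 234. 239.] lat [-48. -44.]
-35 76 z [214. 227. 252.] lat [-48.   5.]
-20 102 z [219. 238. 265.] lat [-48.  13.]
-5 86 z [230. 249. 277.] lat [-48.  22.]
10 169 z [233. 242. 284.] lat [-47.  24.]
25 106 z [240. 248. 296.] lat [-46.  -2.]
40 43 z [291. 296. 300.] lat [-40.  -3.]
55 12 z [265. 267. 270.] lat [21. 44.]
```

{"name": "step_arm", "arguments": {"motion": [[0,0,0,0,0],[0,0,0,0,0],[0,0,0,0,0],[0,0,0,0,0]], "force": 20}}

```text
time: 41.25
tool_pos: [0.5713, -0.2166, 0.3223]
tcp_rot: [2.848, 1.327, 0.0]
wrist_force: [-0.1, -0.2, -1.3]
width: 0.055
grip_force: 118.5
```

```bash
cat >> h.py <<'E'
def pour(fn):
    s=bot.read_state(); print('w',round(s['width'],3),s['tool_pos'],s['torque'],s['wrist_force'])
    snap('top',fn); d=np.load('/tmp/'+fn+'.npz');P,im=d['P']*1000,d['im'].astype(int)
    F=np.array([507.4,-292]);u=np.array([.643,.766])
    m=(P[...,2]>150)&(P[...,2]<310)&(np.hypot(P[...,0]-507,P[...,1]+292)<150)
    sp=m&(im[...,0]-im[...,2]>12)&(im[...,0]>90); q=P[sp]
    print('soap',sp.sum(),q.size and np.round(np.median(q,0)),'along',q.size and np.round(np.percentile((q[:,:2]-F)@u,[5,50,95])))
    b=m&~sp&(im.max(-1)<140)&(P[...,2]>190); q=P[b]; a=(q[:,:2]-F)@u; f=np.polyfit(a,q[:,2],1); print('bowl n',b.sum(),'along',np.round(np.percentile(a,[2,98])),'z',np.round(np.percentile(q[:,2],[2,98])),'tilt~',np.degrees(np.arctan(f[0])))
E
python3 -c "
from h import *
pour('t8')"
```

```text
w 0.055 [ 0.57134819 -0.21657819  0.32233567] [ 0.08004074 -0.12050954  0.04070062] [-0.14488159 -0.16161159 -1.29888101]
soap 338 [ 514. -304.  245.] along [-27.  -1.  14.]
bowl n 662 along [-33.  53.] z [216. 305.] tilt~ 36.15559224419143
```

{"name": "step_arm", "arguments": {"motion": [[0.9,0,0,0,0],[1.1,0,0,0,0],[1.2,0,0,0,0],[1.2,0,0,0,0],[1.2,0,0,0,0]], "force": 20}}

```text
time: 41.8
tool_pos: [0.5713, -0.2168, 0.3223]
tcp_rot: [-2.848, -1.326, -0.0]
wrist_force: [-0.1, 0.1, -2.0]
width: 0.143
grip_force: 24.2
```

```bash
python3 -c "
from h import *
pour('t9')"
```

```text
w 0.143 [ 0.57130271 -0.21676736  0.32229314] [ 0.11983156 -0.09091547 -0.00158212] [-0.10740885  0.05450342 -1.97118822]
soap 77 [ 532. -294.  206.] along [ 2. 14. 24.]
bowl n 389 along [-0. 88.] z [193. 279.] tilt~ 40.01283648033455
```

```bash
python3 - <<'E'
from h import *
snap('scene','sc9'); snap('wrist','w9')
a=np.hstack([cv2.resize(cv2.imread('pics/sc9.png')[50:250,220:420],(400,400)),cv2.resize(cv2.imread('pics/t9.png')[270:420,560:710],(400,400))]);cv2.imwrite('pics/c9.png',a)
E
```

```text
(no output)
```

View pics/c9.png

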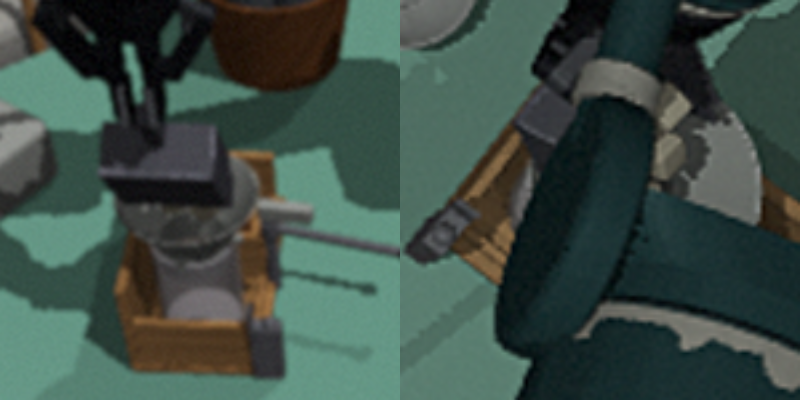

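The bowl has tipped steeply, lip in the funnel mouth. Some soaps still show in the bowl at top crop (670,130), so I'm tilting it a bit more.

{"name": "step_arm", "arguments": {"motion": [[1.2,-1,0,0,0],[1.2,-1.5,0,0,0],[1.25,-1.5,0,0,0],[1.3,-1.5,0,0,0],[1.3,-1.5,0,0,0],[1.2,-1.5,0,0,0],[1.2,-1.5,0,0,0]]}}

```text
time: 42.65
tool_pos: [0.5617, -0.2281, 0.3223]
tcp_rot: [2.848, 1.327, -0.0]
wrist_force: [-0.4, 0.1, -1.0]
width: 0.146
grip_force: 19.5
```

```bash
python3 -c "
from h import *
pour('t10')
im,P=snap('scene','sc10')
"
```

```text
w 0.146 [ 0.56174241 -0.22811962  0.32226591] [ 0.00660154 -0.02064557 -0.00960031] [-0.43660599  0.12284378 -0.99186595]
soap 0 0 along 0
bowl n 347 along [-9. 74.] z [195. 281.] tilt~ 38.08922729022799
```

{"name": "step_arm", "arguments": {"motion": [[0,0,0,0,0],[0,0,0,0,0],[0,0,0,0,0],[0,0,0,-3,0],[0,0,0,-6,0],[0,2,0,-8,0],[0,6,0,-8,0],[0,10,0,-8,0],[0,14,0,-8,0],[0,18,0,-8,0],[0,18,0,-8,0],[0,18,0,-8,0]], "force": 60}}

```text
time: 43.95
tool_pos: [0.6777, -0.0897, 0.4015]
tcp_rot: [-2.846, -1.329, 0.002]
wrist_force: [-1.3, -1.2, -0.7]
width: 0.112
grip_force: 58.6
```

```bash
python3 - <<'E'
from h import *
print(bot.read_state()['tool_pos'],bot.read_state()['width'])
snap('scene','sc11'); snap('top','t11')
a=np.hstack([cv2.resize(cv2.imread('pics/sc11.png')[50:250,220:420],(400,400)),cv2.resize(cv2.imread('pics/t11.png')[270:420,560:710],(400,400))]);cv2.imwrite('pics/c11.png',a)
E
```

```text
[ 0.67773926 -0.08966348  0.40153894] 0.11204994205313201
```

View pics/c11.png

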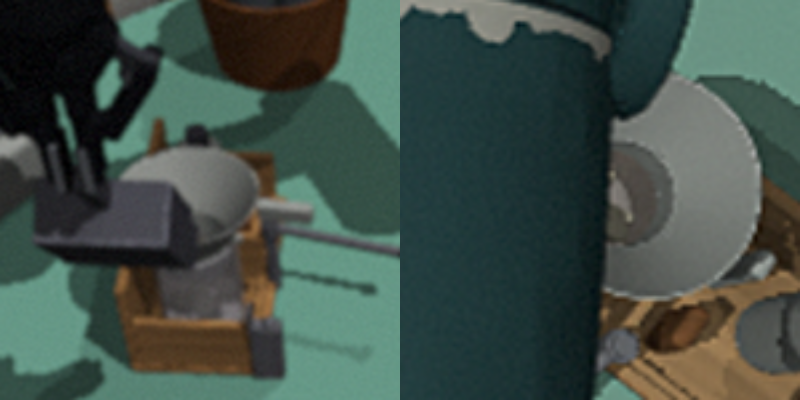

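I've now gone past the 14-picture viewing limit, so from here I work from depth numbers only. The last view showed an empty bowl, the funnel in place and soap visible inside the jar.

```bash
python3 - <<'E'
from h import *
s=bot.read_state(); T=np.array(s['tool_pos'])*1000
P=np.load('/tmp/sc11.npz')['P']*1000
u=np.array([.643,.766])
m=(np.hypot(P[...,0]-T[0],P[...,1]-T[1])<170)&(P[...,2]>200)&(P[...,2]<T[2]+20); q=P[m]
n=(q[:,:2]-T[:2])@u; l=(q[:,:2]-T[:2])@np.array([-u[1],u[0]])
k=np.abs(l)<60; q,n=q[k],n[k]
for a in range(-160,60,15):
    i=(n>=a)&(n<a+15)
    if i.sum()>5: print(a,i.sum(),np.round(np.percentile(q[i,2]-T[2],[2,50,98])))
plan([(600,20,401,-2)])
E
```

```text
-100 14 [-134. -123.  -97.]
-85 33 [-139. -110.  -78.]
-70 58 [-129. -106.  -60.]
-55 169 [-122.  -86.  -33.]
-40 425 [-101.  -44.  -32.]
-25 525 [-80. -54. -23.]
-10 119 [-63. -57.  19.]
5 107 [ 2. 12. 20.]
(600, 20, 401, -2) -> [  3.54 -13.05   0.12  51.92]
```

```bash
python3 - <<'E'
from h import *
plan([(545,71,220,-2),(545,71,165,-2),(578,71,130,-2),(594,70,105,-2),(607,70,82,-2),(614,70,56,-2)])
E
```

```text
(545, 71, 220, -2) -> [  3.9  -20.54  18.22  51.92]
(545, 71, 165, -2) -> [0.  0.  5.5 0. ]
(578, 71, 130, -2) -> [ 3.3  -0.12  3.5   0.  ]
(594, 70, 105, -2) -> [1.6  0.04 2.5  0.  ]
(607, 70, 82, -2) -> [ 1.3  -0.05  2.3   0.  ]
(614, 70, 56, -2) -> [ 0.7  -0.02  2.6   0.  ]
```

{"name": "step_arm", "arguments": {"motion": [[0,1,-3,0,8],[0,2,-7,2,16],[0,3,-11,5,24],[0,3.9,-15,8,32],[0,3.9,-19,11,40],[0,3.9,-20.5,14,48],[0,3.9,-20.5,17,52],[0,3.9,-20.5,18.2,52],[0,3.9,-20.5,18.2,52],[0,3.9,-20.5,18.2,52],[0,3.9,-20.5,18.2,52]]}}

```text
time: 45.15
tool_pos: [0.5475, 0.0708, 0.2226]
tcp_rot: [-3.141, 0.057, -0.006]
wrist_force: [-0.3, -0.2, -1.1]
width: 0.114
grip_force: 59.0
```

{"name": "step_arm", "arguments": {"motion": [[1.0,0,0,0,0],[1.2,0,0,0,0],[1.2,0,0,2,0],[1.2,0,0,4,0],[1.2,0,0,5.5,0],[1.2,0,0,5.5,0],[1.2,0,0,5.5,0]], "force": 20}}

```text
time: 45.85
tool_pos: [0.5519, 0.0714, 0.1705]
tcp_rot: [-3.14, 0.056, -0.022]
wrist_force: [5.0, -1.2, 9.7]
width: 0.143
grip_force: 32.2
```

```bash
cat >> h.py <<'E'
def side(fn,x0,x1,y0,y1,z0=30,z1=220,st=12):
    snap('scene',fn);P=np.load('/tmp/'+fn+'.npz')['P']*1000
    m=(P[...,0]>x0)&(P[...,0]<x1)&(P[...,1]>y0)&(P[...,1]<y1)&(P[...,2]>z0)&(P[...,2]<z1);q=P[m]
    for a in range(x0,x1,st):
        i=(q[:,0]>=a)&(q[:,0]<a+st)
        if i.sum()>4: print(a,i.sum(),'z',np.round(np.percentile(q[i,2],[3,50,97])),'y',np.round(np.percentile(q[i,1],[3,97])))
E
python3 - <<'E'
from h import *
s=bot.read_state(); print(s['width'],s['grip_force'],s['tool_pos'],s['wrist_force'],s['torque']); side('s12',420,560,10,140)
E
```

```text
0.14275274810803792 32.196380496025085 [0.5518729  0.07138933 0.17049367] [ 5.04899591 -1.17405989  9.65757145] [-0.18811271 -0.8532219   0.00140854]
444 9 z [38. 44. 52.] y [ 31. 122.]
456 50 z [35. 58. 78.] y [ 32. 123.]
468 47 z [33. 65. 95.] y [ 34. 122.]
480 57 z [ 40.  75. 108.] y [119. 122.]
492 65 z [ 45.  89. 126.] y [116. 122.]
504 149 z [ 68. 132. 144.] y [ 72. 121.]
516 172 z [ 85. 126. 157.] y [ 73. 121.]
528 201 z [101. 117. 155.] y [ 34. 121.]
540 56 z [ 82. 114. 199.] y [ 37. 118.]
552 99 z [173. 194. 218.] y [53. 94.]
```

{"name": "step_arm", "arguments": {"motion": [[1.2,1.5,0,0.5,0],[1.2,2.4,0,1.5,0],[1.2,3.3,0,2.7,0],[1.2,4.1,0,4,0],[1.2,4.9,0,5.4,0],[1.2,5.5,0,6.8,0],[1.2,6.0,0,8.2,0],[1.2,6.3,0,9.4,0],[1.2,6.4,0,10,0],[1.2,6.4,0,10,0],[1.2,6.4,0,10,0]]}}

```text
time: 47.0
tool_pos: [0.608, 0.069, 0.0644]
tcp_rot: [3.141, -0.056, -0.005]
wrist_force: [-1.0, -0.0, 0.5]
width: 0.138
grip_force: 33.5
```

```bash
python3 - <<'E'
from h import *
s=bot.read_state(); print(s['width'],s['grip_force'],s['tool_pos'],s['wrist_force'],s['torque']); side('s13',420,600,10,140)
E
```

```text
0.1380936863155106 33.4615820646286 [0.6080217  0.06900794 0.06442761] [-0.96953829 -0.03012452  0.46289027] [ 0.01310207  0.33025023 -0.017052  ]
432 97 z [33. 37. 62.] y [ 32. 122.]
444 145 z [31. 35. 61.] y [ 32. 122.]
456 124 z [30. 35. 71.] y [ 32. 122.]
468 118 z [30. 37. 72.] y [ 31. 122.]
480 136 z [30. 35. 72.] y [ 31. 121.]
492 151 z [31. 35. 73.] y [ 31. 121.]
504 164 z [31. 35. 73.] y [ 30. 121.]
516 141 z [31. 37. 75.] y [ 29. 120.]
528 49 z [34. 61. 76.] y [ 30. 120.]
540 234 z [33. 61. 77.] y [ 41. 119.]
552 28 z [63. 75. 77.] y [69. 80.]
564 6 z [74. 75. 77.] y [67. 77.]
576 14 z [196. 208. 218.] y [ 94. 102.]
588 46 z [117. 188. 219.] y [ 89. 133.]
```

{"name": "step_arm", "arguments": {"motion": [[1.2,0.1,0,0.7,0],[1.2,0.1,0,0.8,0],[1.2,0.1,0,0.8,0],[3,0.1,0,0.8,0],[4,0.1,0,0.8,0],[4,0.1,0,0.8,0],[4,0.1,0,-4,0],[4,0.1,0,-9,0],[4,0.1,0,-14,0],[4,0.1,0,-19,0],[4,0.1,0,-22,0],[4,0.1,0,-22,0],[4,0.1,0,-22,0]]}}

```text
time: 48.35
tool_pos: [0.6109, 0.069, 0.2862]
tcp_rot: [-3.141, 0.056, -0.003]
wrist_force: [0.3, 0.9, -0.2]
width: 0.466
grip_force: 0.0
```

```bash
python3 - <<'E'
from h import *
s=bot.read_state(); print(s['tool_pos'],s['wrist_force']); side('s14',420,640,10,140,z1=120,st=20)
snap('top','t14')
f=lambda u,v,z:px('t14',540+u/3,260+v/3,z)
d=np.load('/tmp/t14.npz');P,im=d['P']*1000,d['im'].astype(int)
m=(np.hypot(P[...,0]-510,P[...,1]+295)<38)&(P[...,2]<140); q=P[m]; print('jar inside n',len(q),'z pct',np.percentile(q[:,2],[5,25,50,75,95]))
m=(np.hypot(P[...,0]-507,P[...,1]+292)<130)&(P[...,2]>158)&(P[...,2]<182); q=P[m][:,:2].astype(np.float32)
print('n',len(q)); c=cv2.minEnclosingCircle(q); print(c)
# rim circle + handle: rough robust centre
best=max(((np.abs(np.hypot(*(q-[x,y]).T)-64)<4).sum(),x,y) for x in range(490,530,2) for y in range(-312,-272,2)); print(best)
C=np.array(best[1:]); h=q[np.hypot(*(q-C).T)>76]; print('handle n',len(h),h.mean(0),np.degrees(np.arctan2(*((h.mean(0)-C)[::-1]))), np.hypot(*(h-C).T).max())
E
```

```text
[0.61094408 0.06900499 0.28621663] [ 0.34621327  0.89931055 -0.19942035]
420 13 z [36. 39. 60.] y [ 33. 121.]
440 268 z [31. 37. 63.] y [ 32. 122.]
460 190 z [30. 35. 71.] y [ 31. 121.]
480 202 z [30. 39. 71.] y [ 31. 121.]
500 183 z [30. 41. 71.] y [ 30. 120.]
520 151 z [30. 48. 72.] y [ 30. 120.]
540 250 z [32. 59. 72.] y [ 30. 119.]
560 60 z [47. 68. 72.] y [58. 80.]
580 61 z [46. 68. 72.] y [66. 80.]
600 11 z [57. 62. 70.] y [68. 78.]
jar inside n 802 z pct [ 17.78254936  38.99929292  95.38979784 124.6763563  132.64208553]
n 795
((493.3331604003906, -272.13983154296875), 90.73582458496094)
(np.int64(443), 508, -288)
handle n 86 [ 441.37027 -221.47787] 135.04630284626214 112.29815964827249
```

```bash
python3 - <<'E'
from h import *
d=np.load('/tmp/t14.npz');P,im=d['P']*1000,d['im'].astype(int)
m=(np.hypot(P[...,0]-508,P[...,1]+288)<45)&(P[...,2]<200)
c=m&(im[...,0]-im[...,2]>12); print('warm px',c.sum(),np.histogram(P[c][:,2],bins=range(0,180,15)))
m2=(np.hypot(P[...,0]-508,P[...,1]+288)<66)&(im[...,0]-im[...,2]>12)&(P[...,2]>60)&(P[...,2]<200); print('warm high',m2.sum())
# stray soaps anywhere: cream blocks low on table around caddy
m=(P[...,2]>12)&(P[...,2]<60)&(im[...,0]-im[...,2]>8)&(im[...,0]-im[...,2]<60)&(im.min(-1)>70)
n,l,st,cen=cv2.connectedComponentsWithStats(m.astype(np.uint8))
for k in range(1,n):
    if st[k,4]>15: print(st[k,4],np.round(np.median(P[l==k],0)))
plan([(441.5,-221.5,240,-45),(441.5,-221.5,142,-45)])
E
```

```text
warm px 130 (array([111,   7,   8,   3,   1,   0,   0,   0,   0,   0,   0]), array([  0,  15,  30,  45,  60,  75,  90, 105, 120, 135, 150, 165]))
warm high 79
19 [ 518. -318.   17.]
(441.5, -221.5, 240, -45) -> [-15.75  29.63   4.31  42.94]
(441.5, -221.5, 142, -45) -> [0.  0.  9.8 0. ]
```

{"name": "step_arm", "arguments": {"motion": [[5,-2,5,0,8],[5,-4,10,0,16],[5,-6,15,0,25],[5,-6,20,0,33],[5,-6,25,0,43],[5,-6,30,0,43],[5,-6,35,0,43],[5,-6,38,0,43],[5,-6,38,0,43],[5,-6,38,0,43],[5,-6,38,0,43]]}}

```text
time: 49.55
tool_pos: [0.5365, -0.3074, 0.2835]
tcp_rot: [-2.901, 1.203, 0.005]
wrist_force: [-1.0, -0.4, 0.0]
width: 0.587
grip_force: 0.0
```

```bash
python3 - <<'E'
from h import *
s=bot.read_state(); print(s['tool_pos']); im,P=snap('wrist','w15'); P=P*1000; im=im.astype(int)
q=P[(P[...,2]>163)&(P[...,2]<178)&(np.hypot(P[...,0]-508,P[...,1]+288)<130)][:,:2].astype(np.float32)
best=max(((np.abs(np.hypot(*(q-[x,y]).T)-65)<2.5).sum(),x,y) for x in range(490,530) for y in range(-312,-272)); print(best,len(q))
C=np.array(best[1:]); h=q[(np.hypot(*(q-C).T)>76)]; print('handle',len(h),h.mean(0) if len(h) else 0, np.degrees(np.arctan2(*((h.mean(0)-C)[::-1]))) if len(h) else 0)
r=np.hypot(P[...,0]-C[0],P[...,1]-C[1])
for a,b in [(0,10),(10,20),(20,28),(28,35),(35,45),(45,60)]:
    m=(r>=a)&(r<b)&(P[...,2]<180); print(a,m.sum(),np.round(np.percentile(P[m][:,2],[5,25,50,75,95])) if m.sum() else '', np.round(im[m].mean(0)) if m.sum() else '')
plan([(441.5,-221.5,240,-45)])
E
```

```text
[ 0.53648233 -0.3073805   0.28346891]
(np.int64(1050), 508, -294) 2902
handle 323 [ 443.42163 -223.5444 ] 132.50782736903807
0 130 [16. 30. 37. 38. 47.] [146. 142. 132.]
10 341 [17. 37. 47. 54. 59.] [137. 133. 123.]
20 322 [ 17.  47.  58.  60. 120.] [151. 148. 140.]
28 1359 [ 18.  99. 117. 126. 131.] [147. 148. 144.]
35 2643 [ 37. 127. 134. 139. 145.] [161. 161. 157.]
45 4903 [138. 148. 154. 160. 167.] [166. 168. 164.]
(441.5, -221.5, 240, -45) -> [-1.279e+01  6.800e-01  4.400e+00  1.000e-02]
```

```bash
python3 - <<'E'
from h import *
plan([(443.5,-224,230,-47.5),(443.5,-224,142,-47.5)])
E
```

```text
(443.5, -224, 230, -47.5) -> [-12.47   0.72   5.4    2.51]
(443.5, -224, 142, -47.5) -> [0.  0.  8.8 0. ]
```

{"name": "step_arm", "arguments": {"motion": [[5,-4,0.2,0,2.5],[5,-8,0.5,2,2.5],[5,-12.5,0.7,5.4,2.5],[5,-12.5,0.7,5.4,2.5],[5,-12.5,0.7,5.4,2.5],[5,-12.5,0.7,9,2.5],[5,-12.5,0.7,12,2.5],[5,-12.5,0.7,14,2.5],[5,-12.5,0.7,14.2,2.5],[5,-12.5,0.7,14.2,2.5],[5,-12.5,0.7,14.2,2.5],[0,-12.5,0.7,14.2,2.5],[0,-12.5,0.7,14.2,2.5],[0,-12.5,0.7,14.2,2.5],[0,-12.5,0.7,14.2,2.5],[0,-12.5,0.7,14.2,2.5]], "force": 100}}

```text
time: 51.2
tool_pos: [0.4446, -0.2254, 0.1442]
tcp_rot: [-2.875, 1.267, -0.003]
wrist_force: [0.9, 1.9, 3.7]
width: 0.116
grip_force: 97.0
```

```bash
python3 - <<'E'
from h import *
s=bot.read_state(); print(s['width'],s['grip_force'],s['tool_pos'],s['wrist_force'],s['torque'])
E
```

```text
0.11618199702307318 97.02807426452637 [ 0.44464171 -0.22536707  0.14420581] [0.89088522 1.90615902 3.73546439] [ 0.0864515  -0.3710226   0.15111744]
```

```bash
python3 - <<'E'
from h import *
plan([(444.6,-225.4,260,-47.5),(406,277,260,20),(406,277,57,20)])
plan([(460,0,260,20)])
E
```

```text
(444.6, -225.4, 260, -47.5) -> [-0.000e+00  1.000e-02 -1.158e+01 -5.000e-02]
(406, 277, 260, 20) -> [-39.65 -31.1   -0.   -67.5 ]
(406, 277, 57, 20) -> [ 0.   0.  20.3  0. ]
(460, 0, 260, 20) -> [-15.59 -16.34 -11.58 -67.55]
```

{"name": "step_arm", "arguments": {"motion": [[0,0,0,-0.5,0],[0,0,0,-1.5,0],[0,0,0,-3,0],[0,0,0,-5,0],[0,0,0,-8,0],[0,0,0,-11,0],[0,0,0,-11.6,0],[0,0,0,-11.6,0],[0,0,0,-11.6,0]]}}

```text
time: 52.1
tool_pos: [0.443, -0.2247, 0.2583]
tcp_rot: [-2.875, 1.267, 0.003]
wrist_force: [-0.5, 0.6, -2.0]
width: 0.122
grip_force: 97.1
```

```bash
python3 - <<'E'
from h import *
s=bot.read_state(); print(s['width'],s['tool_pos'],s['wrist_force'],s['torque'])
snap('scene','s16');snap('top','t16'); P=np.load('/tmp/s16.npz')['P']*1000
m=(np.hypot(P[...,0]-508,P[...,1]+294)<80)&(P[...,2]>270)&(P[...,2]<310); q=P[m]; print(len(q),np.round([q.min(0),q.max(0)]))
A=np.c_[q[:,:2],np.ones(len(q))]
P=np.load('/tmp/t16.npz')['P']*1000
m=(np.hypot(P[...,0]-508,P[...,1]+294)<60)&(P[...,2]>90)&(P[...,2]<130); q=P[m]; print('jar rim',len(q), q.size and cv2.minEnclosingCircle(q[:,:2].astype(np.float32)))
E
```

```text
0.12163504828387653 [ 0.44298921 -0.22473693  0.2582866 ] [-0.48667336  0.58166103 -2.04486405] [ 0.03800073  0.09899128 -0.00120649]
493 [[ 438. -358.  270.]
 [ 569. -224.  285.]]
jar rim 51 ((531.2210693359375, -287.04315185546875), 32.044151306152344)
```

{"name": "step_arm", "arguments": {"motion": [[0,-2,-2,0,-4],[0,-5,-4.5,0,-9],[0,-8,-7,0,-14],[0,-11,-9,0,-19],[0,-14,-11.5,0,-24],[0,-17,-14,0,-29],[0,-20,-16,0,-34],[0,-23,-18.5,0,-39],[0,-26,-21,0,-44],[0,-29,-23,0,-49],[0,-32,-25.5,0,-55],[0,-35,-28,0,-60],[0,-38,-30,0,-64],[0,-39.6,-31.1,0,-67.5],[0,-39.6,-31.1,0,-67.5],[0,-39.6,-31.1,0,-67.5],[0,-39.6,-31.1,0,-67.5]]}}

```text
time: 53.9
tool_pos: [0.4058, 0.2759, 0.2584]
tcp_rot: [3.093, 0.542, -0.002]
wrist_force: [0.3, 0.9, -1.0]
width: 0.117
grip_force: 97.5
```

{"name": "step_arm", "arguments": {"motion": [[0,0,0,4,0],[0,0,0,8,0],[0,0,0,12,0],[0,0,0,15.5,0],[0,0,0,17,0],[0,0,0,18,0],[0,0,0,18,0],[0,0,0,18,0]]}}

```text
time: 54.7
tool_pos: [0.407, 0.277, 0.0802]
tcp_rot: [-3.094, -0.542, -0.002]
wrist_force: [0.1, -0.2, -0.7]
width: 0.115
grip_force: 97.4
```

```bash
python3 - <<'E'
from h import *
s=bot.read_state(); print(s['width'],s['tool_pos'],s['wrist_force'])
snap('scene','s17');P=np.load('/tmp/s17.npz')['P']*1000
m=(P[...,0]>400)&(P[...,0]<590)&(P[...,1]>220)&(P[...,1]<400)&(P[...,2]>85)&(P[...,2]<125); q=P[m]; print(len(q),np.round(np.percentile(q,[1,99],axis=0)))
for a in range(420,580,25):
    i=(q[:,0]>a)&(q[:,0]<a+25); print(a,i.sum(),i.sum() and np.percentile(q[i,2],97))
E
```

```text
0.11453793918714673 [0.40700631 0.27697458 0.08023906] [ 0.13927516 -0.24685901 -0.68057222]
1216 [[403. 249.  85.]
 [553. 374. 121.]]
420 343 106.98632625125838
445 249 106.26854866873015
470 156 106.85986826858172
495 130 106.58952851746494
520 137 106.26244218943185
545 57 107.52301440517199
570 0 0
```

{"name": "step_arm", "arguments": {"motion": [[0,0,0,1.5,0],[0,0,0,2.2,0],[0,0,0,2.4,0],[0,0,0,2.4,0],[0,0,0,2.4,0],[1.5,0,0,2.4,0],[3,0,0,2.4,0],[4,0,0,2.4,0],[4,0,0,2.4,0]]}}

```text
time: 55.65
tool_pos: [0.4061, 0.2771, 0.0553]
tcp_rot: [-3.094, -0.544, -0.0]
wrist_force: [0.2, -0.2, 0.5]
width: 0.471
grip_force: 0.0
```

{"name": "step_arm", "arguments": {"motion": [[5,0,0,-3,0],[5,0,0,-7,0],[4,0,0,-12,0],[2,0,0,-17,0],[0,0,0,-20,0],[0,0,0,-20,0],[0,0,0,-20,0]]}}

```text
time: 56.35
tool_pos: [0.4064, 0.2773, 0.256]
tcp_rot: [-3.093, -0.544, -0.003]
wrist_force: [-0.1, 0.4, -0.6]
width: -0.001
grip_force: 0.0
```

```bash
python3 - <<'E'
from h import *
s=bot.read_state(); print(s['width'],s['tool_pos'],s['wrist_force'])
snap('scene','s18');P=np.load('/tmp/s18.npz')['P']*1000
m=(P[...,0]>400)&(P[...,0]<590)&(P[...,1]>220)&(P[...,1]<400)&(P[...,2]>60)&(P[...,2]<125); q=P[m]; print(len(q),np.round(np.percentile(q,[1,99],axis=0)))
for a in range(420,580,25):
    i=(q[:,0]>a)&(q[:,0]<a+25); print(a,i.sum(),i.sum() and np.percentile(q[i,2],97))
# keeper + jar
im,P=snap('top','t18'); P=P*1000
m=(P[...,2]>70)&(P[...,2]<95)&(P[...,0]>310)&(P[...,0]<425)&(P[...,1]>-310)&(P[...,1]<-160); q=P[m]; print('bar',len(q)); 
l=cv2.fitLine(q[:,:2].astype(np.float32),cv2.DIST_HUBER,0,.01,.01).ravel(); print(l, q[q[:,0].argmin()], q[q[:,1].argmax()])
for z in (15,35,55): pass
m=(np.hypot(P[...,0]-508,P[...,1]+294)<36)&(P[...,2]<130); print('in jar z',np.percentile(P[m][:,2],[5,25,50,75,95]))
E
```

```text
-0.0012712681155838074 [0.40640081 0.27725769 0.25596637] [-0.12468547  0.42838261 -0.63149378]
1132 [[406. 248.  60.]
 [553. 374.  84.]]
420 339 83.52488991076126
445 257 82.08014343054968
470 164 82.68566523967448
495 136 83.23793833774464
520 138 83.09356768569337
545 57 84.00299379832111
570 0 0
bar 283
[   0.5961284   -0.8028891  377.9368    -238.34972  ] [ 329.27219108 -183.90570318   81.1816843 ] [ 336.61528687 -176.64417126   82.21825179]
in jar z [ 15.32385488  33.34451321  46.50717165  68.7048913  116.32534861]
```

```bash
cat > k.py <<'E'
from h import *
def kp(phi,off,z=70,r=95,H=(421.8,-297.3)):
    a=np.radians(phi); b=a-np.pi/2
    return (*np.round([H[0]+r*np.cos(a)-off*np.cos(b),H[1]+r*np.sin(a)-off*np.sin(b)],1),z,phi-90)
def rel(p0,ps):
    a=np.radians(p0[3]); X=np.array([np.cos(a),np.sin(a),0]);Y=np.array([np.sin(a),-np.cos(a),0])
    for p in ps: d=np.array(p[:3])-p0[:3]; print(p,np.round([X@d/10,Y@d/10,-d[2]/10,p0[3]-p[3]],2).tolist())
E
python3 - <<'E'
from k import *
s=bot.read_state(); p0=(*(np.array(s['tool_pos'])*1000),20)
rel(p0,[(480,0,256,20),kp(126.6,34,180),kp(126.6,34,70)]); print()
rel(kp(126.6,34),[kp(p,16) for p in (126,120,114,108,102,96,90,84,78,72,66,60)])
E
```

```text
(480, 0, 256, 20) [-2.42, 28.54, -0.26, 0.0]
(np.float64(337.9), np.float64(-241.3), 180, 36.599999999999994) [-24.02, 46.35, 7.34, -16.6]
(np.float64(337.9), np.float64(-241.3), 70, 36.599999999999994) [-24.02, 46.35, 18.34, -16.6]

(np.float64(353.0), np.float64(-229.8), 70, 36) [1.9, -0.02, -0.0, 0.6]
(np.float64(360.4), np.float64(-223.0), 70, 30) [2.9, -0.13, -0.0, 6.6]
(np.float64(368.5), np.float64(-217.0), 70, 24) [3.91, -0.13, -0.0, 12.6]
(np.float64(377.2), np.float64(-211.9), 70, 18) [4.91, -0.02, -0.0, 18.6]
(np.float64(386.4), np.float64(-207.7), 70, 12) [5.9, 0.19, -0.0, 24.6]
(np.float64(396.0), np.float64(-204.5), 70, 6) [6.86, 0.51, -0.0, 30.6]
(np.float64(405.8), np.float64(-202.3), 70, 0) [7.78, 0.92, -0.0, 36.6]
(np.float64(415.8), np.float64(-201.1), 70, -6) [8.65, 1.42, -0.0, 42.6]
(np.float64(425.9), np.float64(-201.0), 70, -12) [9.47, 2.01, -0.0, 48.6]
(np.float64(435.9), np.float64(-202.0), 70, -18) [10.21, 2.69, -0.0, 54.6]
(np.float64(445.8), np.float64(-204.0), 70, -24) [10.89, 3.44, -0.0, 60.6]
(np.float64(455.4), np.float64(-207.0), 70, -30) [11.48, 4.25, -0.0, 66.6]
```

{"name": "step_arm", "arguments": {"motion": [[0,-1,5,0,0],[0,-2,10,0,0],[0,-2.4,15,0,0],[0,-2.4,20,0,0],[0,-2.4,25,0,0],[0,-4,29,0,-8],[0,-8,32,0,-16.6],[0,-12,35,2,-16.6],[0,-16,39,4,-16.6],[0,-20,43,6,-16.6],[0,-24,46.3,7.3,-16.6],[0,-24,46.3,7.3,-16.6],[0,-24,46.3,7.3,-16.6],[0,-24,46.3,11,-16.6],[0,-24,46.3,15,-16.6],[0,-24,46.3,18.3,-16.6],[0,-24,46.3,18.3,-16.6],[0,-24,46.3,18.3,-16.6],[0,-24,46.3,18.3,-16.6]]}}

```text
time: 58.35
tool_pos: [0.3397, -0.2405, 0.0738]
tcp_rot: [2.981, 0.985, 0.002]
wrist_force: [0.4, -0.5, 0.8]
width: 0.0
grip_force: 0.0
```

```bash
python3 - <<'E'
from k import *
s=bot.read_state(); print(s['tool_pos'],s['wrist_force']); go(*kp(126.6,34))
E
```

```text
[ 0.33970381 -0.24054692  0.07377488] [ 0.3639323  -0.46265513  0.82029013]
move [-0.19 -0.05  0.38] twist -0.0 h0 36.6 q6~ 17.86873866799243 zaxis [ 0.002 -0.001 -1.   ]
```

{"name": "step_arm", "arguments": {"motion": [[0,0.9,0,0.2,0],[0,1.8,0,0.2,0.6],[0,2.7,-0.1,0.2,6.6],[0,3.7,-0.1,0.2,12.6],[0,4.7,0,0.2,18.6],[0,5.7,0.2,0.2,24.6],[0,6.7,0.5,0.2,30.6],[0,7.6,0.9,0.2,36.6],[0,8.5,1.4,0.2,42.6],[0,9.3,2,0.2,48.6],[0,10,2.7,0.2,54.6],[0,10.7,3.4,0.2,60.6],[0,11.3,4.2,0.2,66.6],[0,11.3,4.2,0.2,66.6],[0,11.3,4.2,0.2,66.6]]}}

```text
time: 59.85
tool_pos: [0.4551, -0.2065, 0.0713]
tcp_rot: [3.035, -0.81, 0.003]
wrist_force: [-0.3, 0.5, 0.4]
width: -0.0
grip_force: 0.0
```

```bash
python3 - <<'E'
from k import *
s=bot.read_state(); print(s['tool_pos'],s['wrist_force'],s['torque'])
p0=kp(60,16); rel(p0,[kp(p,o) for p,o in ((56,16),(53,16),(52,14),(52,12))])
snap('scene','s20');P=np.load('/tmp/s20.npz')['P']*1000
m=(P[...,2]>72)&(P[...,2]<95)&(P[...,0]>415)&(P[...,0]<540)&(P[...,1]>-310)&(P[...,1]<-150); q=P[m]; r=q[:,:2]-[421.8,-297.3]
R_=np.hypot(*r.T); f=np.degrees(np.arctan2(r[:,1],r[:,0])); 
for a in range(60,160,12):
    i=(R_>a)&(R_<a+12); print(a,i.sum(),i.sum() and np.round(np.percentile(f[i],[5,50,95]),1))
E
```

```text
[ 0.45510322 -0.20650006  0.07127879] [-0.25266859  0.45680965  0.4006825 ] [-0.00594169  0.00809241 -0.03226714]
(np.float64(461.7), np.float64(-209.6), 70, -34) [0.68, -0.09, -0.0, 4.0]
(np.float64(466.2), np.float64(-211.8), 70, -37) [1.18, -0.12, -0.0, 7.0]
(np.float64(469.3), np.float64(-213.8), 70, -38) [1.54, -0.11, -0.0, 8.0]
(np.float64(470.8), np.float64(-215.1), 70, -38) [1.74, -0.07, -0.0, 8.0]
60 10 [33.  58.9 63.9]
72 25 [33.1 34.7 62.7]
84 24 [30.3 33.  61.6]
96 49 [26.6 30.9 75.4]
108 68 [19.9 37.7 72.9]
120 47 [16.5 48.8 61. ]
132 8 [56.7 58.7 60.7]
144 24 [56.5 59.4 61.8]
156 0 0
```

{"name": "step_arm", "arguments": {"motion": [[0,0.5,-0.1,0,3],[0,0.9,-0.1,0,5],[0,1.2,-0.1,0,7],[0,1.4,-0.1,0,7],[0,1.6,-0.1,0,7],[0,1.6,-0.1,0,7],[0,1.6,-0.1,0,7]]}}

```text
time: 60.6
tool_pos: [0.4683, -0.2136, 0.0703]
tcp_rot: [-2.979, 0.998, 0.0]
wrist_force: [-0.5, 0.9, 0.4]
width: 0.001
grip_force: 0.6
```

```bash
cat >> k.py <<'E'
def knob(fn):
    s=bot.read_state(); print(s['tool_pos'],s['wrist_force'])
    snap('scene',fn);P=np.load('/tmp/'+fn+'.npz')['P']*1000
    m=(P[...,2]>72)&(P[...,2]<95)&(P[...,0]>415)&(P[...,0]<560)&(P[...,1]>-310)&(P[...,1]<-150); q=P[m]; r=q[:,:2]-[421.8,-297.3]
    R_=np.hypot(*r.T); f=np.degrees(np.arctan2(r[:,1],r[:,0])); i=(R_>132)&(R_<156); print('knob',i.sum(),i.sum() and np.round(np.percentile(f[i],[5,50,95]),1))
E
python3 -c "
from k import *
knob('s21')"
```

```text
[ 0.46832359 -0.21361806  0.07025513] [-0.54667822  0.93368945  0.37567648]
knob 38 [32.  52.4 55.2]
```

{"name": "step_arm", "arguments": {"motion": [[0,0.2,0,0,0],[0,0.4,0,0,0],[0,0.5,0,0,0],[0,0.5,0,0,0]]}}

```text
time: 61.05
tool_pos: [0.4685, -0.214, 0.0695]
tcp_rot: [-2.976, 0.998, 0.016]
wrist_force: [-10.6, 8.5, 11.4]
width: -0.001
grip_force: 7.0
```

```bash
python3 -c "
from k import *
knob('s22')"
```

```text
[ 0.46848656 -0.21399983  0.06954784] [-10.59378882   8.51820499  11.41694779]
knob 36 [44.3 52.3 55.1]
```

{"name": "step_arm", "arguments": {"motion": [[0,0.2,0,0,0],[0,0.5,0,0,0],[0,0.6,0,0,0]]}}

```text
time: 61.4
tool_pos: [0.4687, -0.2143, 0.0689]
tcp_rot: [-2.973, 0.997, 0.035]
wrist_force: [-24.5, 19.2, 25.1]
width: 0.005
grip_force: 15.6
```

{"name": "step_arm", "arguments": {"motion": [[0,-1,0,0,0],[0,-3,0,0,0],[0,-5,0,-4,0],[0,-5,0,-9,0],[0,-5,0,-14,0],[0,-5,-5,-19,0],[0,-5,-10,-20,0],[0,-5,-15,-20,0],[0,-5,-20,-20,0],[0,-5,-25,-20,0],[0,-5,-30,-20,0],[0,-5,-30,-20,0],[0,-5,-30,-20,0]]}}

```text
time: 62.7
tool_pos: [0.6195, 0.0512, 0.2698]
tcp_rot: [-2.98, 0.993, -0.001]
wrist_force: [0.1, -0.8, -0.2]
width: -0.003
grip_force: 0.0
```

```bash
python3 - <<'E'
from k import *
knob('s23')
im,P=snap('top','t23'); P=P*1000
def bar(x0,x1,y0,y1,z0=72,z1=92):
    m=(P[...,2]>z0)&(P[...,2]<z1)&(P[...,0]>x0)&(P[...,0]<x1)&(P[...,1]>y0)&(P[...,1]<y1); return P[m]
q=bar(400,540,-320,-150); r=q[:,:2]-[421.8,-297.3]; R_=np.hypot(*r.T); f=np.degrees(np.arctan2(r[:,1],r[:,0]))
for a in range(12,156,12):
    i=(R_>a)&(R_<a+12)&(f>40)&(f<65); print(a,i.sum(),i.sum() and np.round(np.percentile(f[i],[5,50,95]),1), i.sum() and np.round(np.median(q[i],0)))
# caddy axes from back panel top edge (z~110)
q=bar(430,680,-500,-230,103,116).astype(np.float32)[:,:2]; q=q[np.hypot(q[:,0]-508,q[:,1]+294)>50]; print('back',len(q)); l=cv2.fitLine(q,cv2.DIST_HUBER,0,.01,.01).ravel(); print(l, np.degrees(np.arctan2(l[1],l[0])))
E
```

```text
[0.61948716 0.05122289 0.26984165] [ 0.10562318 -0.78370399 -0.24327999]
knob 8 [49.3 50.7 50.9]
12 17 [42.3 55.8 64.6] [ 433. -283.   83.]
24 19 [45.  52.8 59.9] [ 441. -274.   84.]
36 22 [43.3 51.3 57.4] [ 448. -265.   83.]
48 18 [47.3 51.6 55.6] [ 456. -255.   84.]
60 21 [47.  51.5 55.2] [ 463. -247.   83.]
72 20 [47.8 51.2 53.9] [ 471. -237.   83.]
84 19 [48.2 50.7 53.6] [ 479. -228.   83.]
96 20 [48.7 51.5 53.4] [ 486. -217.   85.]
108 32 [46.5 51.  56.8] [ 494. -209.   82.]
120 44 [46.1 51.3 57.3] [ 501. -199.   81.]
132 31 [48.2 51.4 54. ] [ 509. -189.   85.]
144 9 [49.2 50.6 52.6] [ 514. -184.   84.]
back 512
[   0.64142966    0.7671818   515.7448     -375.6196    ] 50.101482
```

```bash
python3 - <<'E'
from h import *
side('s24',430,640,10,140,z1=120,st=20)
P=np.load('/tmp/t23.npz')['P']*1000; im=np.load('/tmp/t23.npz')['im'].astype(int)
m=(P[...,2]>104)&(P[...,2]<135)&(np.hypot(P[...,0]-508,P[...,1]+294)<60); q=P[m]; print('jar rim',len(q),np.round(np.percentile(q,[2,98],axis=0)))
m=(P[...,2]>60)&(P[...,2]<100)&(P[...,0]>400)&(P[...,0]<590)&(P[...,1]>220)&(P[...,1]<400); q=P[m]; print('funnel',np.round(np.percentile(q,[2,98],axis=0)))
c=(im[...,0]-im[...,2]>8)&(im[...,0]-im[...,2]<60)&(im.min(-1)>60)&(np.hypot(P[...,0]-508,P[...,1]+294)<45)&(P[...,2]<110); q=P[c]; print('soap-like in jar',c.sum(),np.round(np.percentile(q,[3,25,50,75,97],axis=0)))
E
```

```text
430 150 z [33. 38. 63.] y [ 32. 121.]
450 220 z [30. 35. 65.] y [ 32. 122.]
470 200 z [30. 38. 72.] y [ 31. 122.]
490 188 z [30. 42. 71.] y [ 30. 121.]
510 205 z [30. 38. 71.] y [ 30. 120.]
530 220 z [32. 58. 72.] y [ 30. 120.]
550 107 z [32. 64. 71.] y [ 66. 118.]
570 62 z [52. 68. 72.] y [66. 80.]
590 39 z [55. 67. 71.] y [67. 80.]
jar rim 316 [[ 470. -341.  105.]
 [ 560. -251.  123.]]
funnel [[410. 247.  61.]
 [555. 369.  84.]]
soap-like in jar 295 [[ 470. -329.    9.]
 [ 500. -327.   32.]
 [ 512. -316.   41.]
 [ 529. -299.   61.]
 [ 544. -264.  101.]]
```

```bash
python3 -c "
from workcell import bot
print(bot.finish_job())"
```

```text
the job is handed in; nothing more can be done
None
```

The job is handed in and returned no verdict: by my depth readings all five soaps are in the jar, the empty bowl is level on the scale, the funnel is upright on the mat and the keeper bar is shut, but I viewed 16 pictures (limit 14), and the first tare press reached about 64 N at the wrist before I repeated it gently.

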